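# Close a line strainer with its bayonet cap and open the valve

### The job

Close up the strainer and put it back in service: set the loose cap on the round housing with its two lugs in the two slots of the rim, press it down against the spring, and turn it clockwise (seen from above) about a quarter turn to the stop, so that it springs up into its lock when let go. Only then swing the valve lever fully open, in line with the pipe. Leave the grease tin, the oil can and the spanner where they are.

Things in the scene. Friction and masses are not known exactly. Their poses are not given: they have to be found in the camera images.
- strainer: Fixed strainer: round open grey-painted housing (outer diameter 105 mm, rim 84 mm above the bench) on a dark steel plate 110 x 250 mm, with a brass pipe and valve on one side. Origin on the bench under the housing's axis; z up; +y runs along the pipe to the valve (pipe axis 36 mm high, its end 210 mm from the origin).
- rim (a point): Centre of the rim's top, 84 mm above the strainer's origin, same axes. The collar has bore diameter 66 mm and two opposite slots, 32 degrees wide, out to diameter 87 mm. Seen from above they are centred 75 degrees anticlockwise of +x and of -x. From each slot a channel under the collar runs clockwise, 75 degrees, to the lock on the x axis (dark rim marks); a stop is up to 5 degrees farther.
- seal (a point): Top centre of the sprung plate (diameter 58 mm) in the bore, 76 mm above the strainer's origin at rest; pushes up 5 N, rising to 10 N. Heights of the cap's origin above the strainer's origin: 76 mm resting on the plate, lugs in the slots; 65 mm pressed right down (flange on rim); it turns only below 68 mm; let go at the lock, the spring lifts it into recesses, 72 mm.
- cap: Loose upright steel bayonet cap, 0.22 kg, 59 mm high. Origin: centre of its underside; z up; x along its two lugs and its grip bar (a half turn makes no difference). Plug diameter 61 mm, z 0 to 19 mm; lugs z 0 to 6 mm, 14 mm wide, reaching 41 mm from the axis; flange diameter 72 mm, z 19 to 27 mm; grip bar along x, 60 mm long, 14 mm thick, z 27 to 59 mm.
- valve_lever (a joint): Lever angle, rad: 0 = shut (lever across the pipe, along the strainer's +x), 1.571 = fully open at its stop (in line with the pipe, along the strainer's +y, away from the housing), growing anticlockwise seen from above. Stays where it is left (friction about 0.12 N m). Starts between 0 and 0.3.
- lever_grip (a point): Middle of the lever's black sleeve, 70 mm from the pivot, 68 mm above the bench. Sleeve 62 mm long (35 to 97 mm from the pivot), 18 mm wide, 12 mm high (62 to 74 mm above the bench). The pivot is vertical, 130 mm from the strainer's origin along its +y axis.
- grease_tin: Bystander: round tin, diameter 70 mm, 46 mm high, origin at the centre of its underside.
- oil_can: Bystander: oil can with a thin spout, 68 x 134 x 188 mm, origin at the centre of its underside.
- spanner_17: Bystander: combination spanner lying flat, 33 x 191 x 9 mm, origin at the centre of its underside.
Mind the look-alikes: they are no part of the job. Leave any green, turquoise or yellow look-alike of the cap alone.

How it is judged:
By the outcome, as a careful person would: the job done as asked, in the order asked, and still so for the second after the job is handed in, with the robot touching nothing.
It also fails if it takes over 67 s, if anything falls off the work surface, if the arm or the gripper's body presses on something with over 40 N, if the wrist force passes 120 N, or if a joint passes its speed limit or range.

### The arm

A 6-joint arm with a two-finger parallel gripper is mounted at the origin on a cart in front of the work surface, level with it; the furniture and walls round the work are solid. World frame = base frame: x ahead of the robot, y to its left, z up, the work surface at z = 0. Lengths are in m, angles in degrees, forces in N, time in s.
With the tool pointing down it reaches from about 0.325 to 1 m from the base axis. Payload 5.1 kg.
Tool frame: the origin (TCP) lies at the very end of the fingers, on their centre line; the grasp point (between the pads) lies 19 mm behind it (tcp_to_grasp is the distance from the TCP to the grasp point, in m); z points along the fingers, x is the direction in which the jaws open and shut, and the axes are right-handed (so a half turn about z gives the same grasp; the last joint's range is limited). The gripper opens to 85 mm and grips with 20 to 120 N. Pads are 22 mm wide; open, the fingers measure 114 mm over their backs; the gripper's body (76 mm by 85 mm) begins 54 mm behind the grasp point. The pads swing forward as they close: fully open they stand 13 mm farther back than shut.
Start: joints at [62.59, 7.093, 94.555, -0, 78.352, -4.733], TCP at [0.251, 0.6, 0.231] pointing down, gripper open.
Joint ranges: [-149.61, 149.61], [-58.7, 133.49], [1.44, 155.28], [-77.14, 257.14], [18.33, 153.61], [-166.67, 166.67]. Speed limits (degrees/s): [147.25, 147.25, 180, 180, 180, 180].

### API

Orientations are given as [roll, pitch, yaw] about the fixed x, y, z axes, in that order (R = Rz(yaw) Ry(pitch) Rx(roll)).
In Python, from bench import get_state, grab_frame, camera_info, hand_in, tcp_to_grasp gives the robot as it stands.
- The arm moves only by the tool step_arm, never from a script. Its argument "plan" is a list of rows, each an object of numbers: "rx", "ry", "rz": the turn, a rotation vector about the tool's x, y, z in degrees; "dx", "dy", "dz": the shift along the tool's x, y, z in cm; "jaw": the opening, from 0 (shut) to 1 (fully open). In form: [{"rx": .., "ry": .., "rz": .., "dx": .., "dy": .., "dz": .., "jaw": ..}, ...]. A call has exactly 5 rows; each row is the pose to reach, as a shift and turn from the pose commanded when the call began, along the tool's axes at that moment; what a row does not reach only later rows make up. A row lasts 1/10 s, in which the tool goes at most 50 mm and 8.59 degrees, less where a joint would pass 70% of its speed; a pose out of reach is approached as far as the arm can. A call with a gripper value outside its range is refused whole. The fingers move at their own pace and stop on an object; the grip force is fixed at half the most. Time passes only in rows, so rows that repeat a pose let the fingers close, or fill a call up. It gives the time, the measured TCP pose, the force and the opening at its end, in the units of the state.
- get_state(): the state, without advancing time (a new reading comes with each control period).
- grab_frame(name): name is "side" or "top" or "wrist"; returns the picture (384x512x3 uint8, red, green, blue); there is no depth.
- camera_info(name): a dict with "K" (3x3 intrinsics, pixels), "rvec" (rotation vector, rad) and "tvec" (3), from world to camera coordinates, as OpenCV has them. Camera axes: x right, y down, z forward; pixel columns grow to the right and rows downward; lengths in m; the calibration is good to about 2 mm. A picture is of the moment at which its call begins: read the wrist's pose just before it. camera_info takes no time and is no camera call; for the wrist camera it gives the pose at the moment of the call.
- hand_in(): hands the job in, once; it reports no verdict.
The state is a dict: "clock": time; "qpos": joint angles; "qvel": joint speeds; "effort": joint torques, N m; "ee_pos": TCP position; "tcp_rot": TCP orientation; "force": force on the tool from outside, world axes, zero at the start; "ft_torque": the same for the moment, N m; "opening": finger opening in m.
Only numpy, scipy, OpenCV 4.12 (cv2) and the standard library are available. Lean on these libraries where they do the work, as an engineer would, in place of code of your own. Each camera call takes 0.05 s, during which the arm holds its last target.

## Working session

There is one attempt and no reset: what is moved stays moved. The work goes in short steps, Python scripts to look and compute and a tool call to move; the robot and the scene stay as the last step left them, time stands still between calls to the robot, and variables do not carry over. Pictures are saved under pics/ and viewed, and the job is handed in when it is done.

Besides the shell and the picture viewer there is one more tool, called after "Call:" as a command line: name --argument value ..., lists and objects as JSON in quotes. step_arm: Moves the arm, as the interface text tells. Its arguments: {"type":"object","properties":{"plan":{"type":"array"}},"required":["plan"]}

```bash
ls; mkdir -p pics; python3 - <<'E'
from bench import *
import cv2
print(get_state(), tcp_to_grasp)
for n in ("side","top"):
    i=camera_info(n); print(n,i)
    cv2.imwrite(f"pics/{n}0.png",grab_frame(n)[:,:,::-1])
E
```

```text
pics
{'clock': 0.0, 'qpos': array([ 6.25900361e+01,  7.13450757e+00,  9.46345863e+01,  4.47679756e-04,
        7.83502104e+01, -4.73332449e+00]), 'qvel': array([ 0.0451382 , -0.03564322, -0.03488987, -0.05523306,  0.05587076,
       -0.00928051]), 'effort': array([-4.86375047e-04, -4.23616326e+01, -3.65445328e+01, -1.98556631e-05,
        6.71608068e-03, -2.64253822e-05]), 'ee_pos': array([0.2503461 , 0.59919777, 0.23003637]), 'tcp_rot': array([-1.79989718e+02,  1.18861167e-01,  6.73232804e+01]), 'force': array([ 0.90159291,  0.402296  , -0.17681589]), 'ft_torque': array([-0.01015074, -0.01749589,  0.03448752]), 'opening': 0.0854647628267124} 0.0187
side {'K': array([[490.3725619 ,   0.        , 257.47893957],
       [  0.        , 490.3725619 , 183.55168939],
       [  0.        ,   0.        ,   1.        ]]), 'rvec': array([ 1.90559776, -1.43696206,  0.65151977]), 'tvec': array([-0.1132068 ,  0.39047273,  1.36795062])}
top {'K': array([[449.07645833,   0.        , 256.4334362 ],
       [  0.        , 449.07645833, 192.35851857],
       [  0.        ,   0.        ,   1.        ]]), 'rvec': array([ 2.20888268, -2.14136065,  0.14487693]), 'tvec': array([0.00898815, 0.52457073, 1.32094455])}
```

View pics/side0.png

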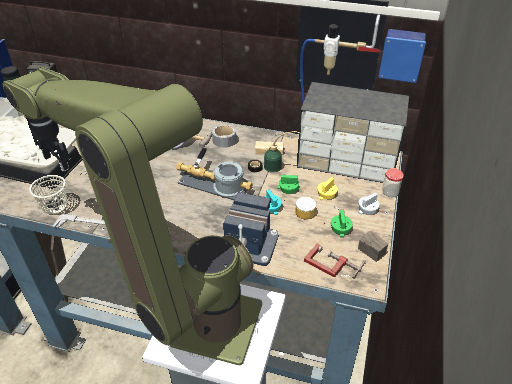

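View pics/top0.png

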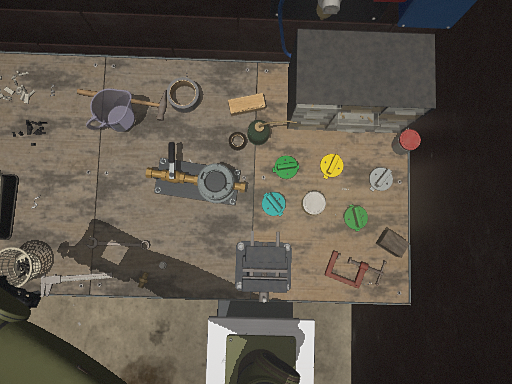

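In the top view, the cap-like things are green (286,167), yellow (331,166), turquoise (274,204), green (356,217) and bare grey steel (381,179). The steel one fits. The strainer housing is at (215,182), with the pipe to the left and the lever at (172,160). I'll enlarge both to confirm.

```bash
python3 - <<'E'
import cv2,numpy as np
t=cv2.imread("pics/top0.png"); s=cv2.imread("pics/side0.png")
def c(im,x0,y0,w,h,W): return cv2.resize(im[y0:y0+h,x0:x0+w],(W,W*h//w),interpolation=cv2.INTER_CUBIC)
a=np.hstack([c(t,355,155,50,50,300),c(s,345,180,50,50,300)])
b=np.hstack([c(t,140,135,112,80,400),c(s,170,125,112,80,400)])
cv2.imwrite("pics/crop1.png",np.vstack([cv2.copyMakeBorder(a,0,0,0,200,cv2.BORDER_CONSTANT),b]))
E
```

```text
(no output)
```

View pics/crop1.png

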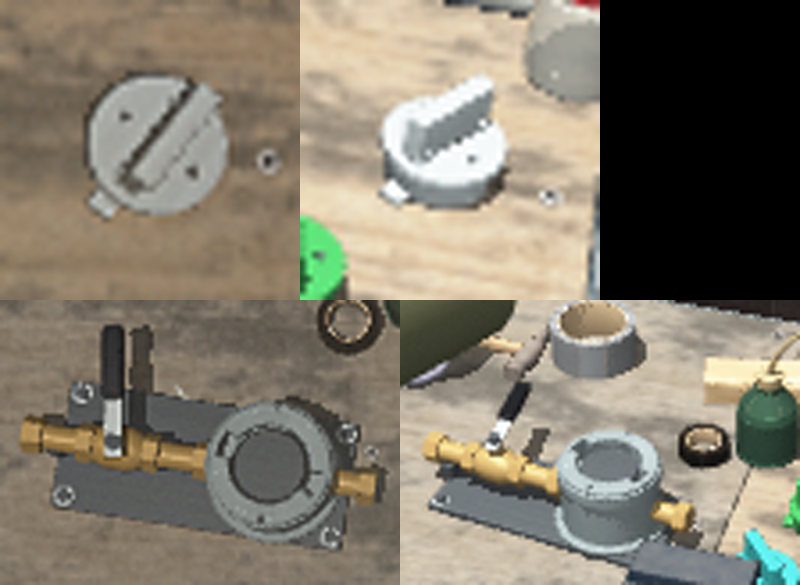

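Crop confirms the bare-steel cap with its lug and bar, and the strainer with the lever near shut. Next come rough world positions.

```bash
cat > h.py <<'E'
import numpy as np, cv2, json
from scipy.spatial.transform import Rotation as R
from bench import *
def cam(n):
    i=camera_info(n); M=R.from_rotvec(np.ravel(i["rvec"])).as_matrix(); t=np.ravel(i["tvec"])
    return i["K"],M,t
def ray(c,uv):
    K,M,t=c; d=M.T@np.linalg.solve(K,[uv[0],uv[1],1.]); return -M.T@t,d/np.linalg.norm(d)
def onz(c,uv,z):
    o,d=ray(c,uv); return o+d*(z-o[2])/d[2]
def proj(c,P):
    K,M,t=c; p=K@(M@np.asarray(P,float)+t); return p[:2]/p[2]
def tri(obs):
    A=np.zeros((3,3));b=np.zeros(3)
    for c,uv in obs:
        o,d=ray(c,uv);Q=np.eye(3)-np.outer(d,d);A+=Q;b+=Q@o
    P=np.linalg.solve(A,b); return P,[np.round(proj(c,P)-uv,1) for c,uv in obs]
def rel(target,yaw_down,st=None):
    """shift (cm, tool axes) and rotvec (deg) from the commanded pose given as (pos, R)"""
def toolR(rpy): return R.from_euler("xyz",rpy,degrees=True)
def delta(p0,rpy0,p1,rpy1):
    R0=toolR(rpy0);R1=toolR(rpy1)
    return np.round(R0.inv().apply(np.array(p1)-np.array(p0))*100,2),np.round((R0.inv()*R1).as_rotvec(degrees=True),2)
def snap(n,f):
    c=cam(n); im=grab_frame(n)[:,:,::-1].copy(); cv2.imwrite(f"pics/{f}.png",im)
    np.savez(f"pics/{f}.npz",K=c[0],M=c[1],t=c[2]); return im,c
def load(f):
    z=np.load(f"pics/{f}.npz"); return z["K"],z["M"],z["t"]
E
python3 - <<'E'
from h import *
np.set_printoptions(precision=4,suppress=True)
t=cam("top");s=cam("side");w=cam("wrist")
print("wristcam origin",-w[1].T@w[2],"axes",w[1],w[0])
st=get_state();Rt=toolR(st["tcp_rot"]); print("cam in tool",Rt.inv().apply(-w[1].T@w[2]-st["ee_pos"])," axis",Rt.inv().apply(w[1].T).T if 0 else Rt.as_matrix().T@w[1].T)
# cap flange top centre: top crop x (158,145)/6 ; side crop (445,150)
ct=(355+157/6,155+145/6); cs=(345+(443-300)/6,180+140/6)
print("cap",tri([(t,ct),(s,cs)]))
ht=(140+269/3.571,135+(468-300)/3.571); hs=(170+(612-400)/3.571,125+(465-300)/3.571)
print("house",tri([(t,ht),(s,hs)]))
lt=(140+113/3.571,135+(360-300)/3.571); ls=(170+(514-400)/3.571,125+(402-300)/3.571)
print("lever",tri([(t,lt),(s,ls)]))
E
```

```text
wristcam origin [0.1754 0.631  0.3731] axes [[ 0.3856  0.9227 -0.0026]
 [ 0.8751 -0.3648  0.3179]
 [ 0.2924 -0.1249 -0.9481]] [[271.659    0.     251.0612]
 [  0.     271.659  194.0087]
 [  0.       0.       1.    ]]
cam in tool [ 0.0001 -0.0814 -0.1429]  axis [[ 1.      0.0002 -0.0007]
 [ 0.      0.9481  0.3181]
 [ 0.0008 -0.3181  0.9481]]
cap (array([ 0.577 , -0.3532,  0.0265]), [array([ 0.1, -0. ]), array([-0.1,  0. ])])
house (array([0.545 , 0.1437, 0.0819]), [array([ 0.8, -0.2]), array([-0.7,  0. ])])
lever (array([0.6314, 0.2785, 0.0672]), [array([-0.,  0.]), array([0., 0.])])
```

Call:
step_arm --plan '[{"dx": -3,"dy": 4,"dz": -0.6},{"dx": -6,"dy": 8,"dz": -1.5},{"dx": -9,"dy": 12,"dz": -2.5},{"dx": -12,"dy": 16,"dz": -3},{"dx": -15,"dy": 20,"dz": -3}]'

```text
validation failed for argument at $.pl...
```

Call:
step_arm --plan '[{"dx": -3,"dy": 4},{"dx": -6,"dy": 8},{"dx": -9,"dy": 12},{"dx": -12,"dy": 17},{"dx": -15.5,"dy": 21}]'

```text
validation failed for argument at $.pl...
```

Call:
step_arm --plan '[{"dx": -0.5,"dy": 1.5},{"dx": -0.5,"dy": 1.5},{"dx": -0.5,"dy": 1.5},{"dx": -0.5,"dy": 1.5},{"dx": -0.5,"dy": 1.5}]'

```text
validation failed for argument at $.pl...
```

```bash
python3 - <<'E'
from h import *
st=get_state();print(st["clock"],st["ee_pos"],st["tcp_rot"])
im,c=snap("wrist","w1")
print(proj(c,[.545,.144,.084]))
cv2.imwrite("pics/w1b.png",cv2.resize(im,None,fx=1.5,fy=1.5))
E
```

```text
0.1 [0.25036794 0.59923827 0.2301751 ] [-1.79992136e+02  1.08061666e-01  6.73237701e+01]
[ 63.34886075 444.95922608]
```

View pics/w1b.png

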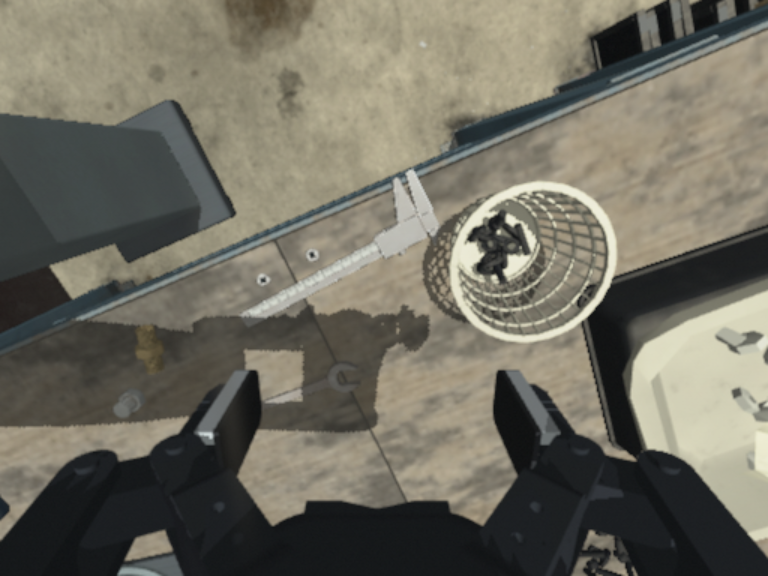

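The wrist view still shows the start area (moves were refused because every key is needed). Resending.

Call:
step_arm --plan '[{"rx": 0,"ry": 0,"rz": 0,"dx": -3,"dy": 4,"dz": -0.6,"jaw": 1},{"rx": 0,"ry": 0,"rz": 0,"dx": -6,"dy": 8,"dz": -1.5,"jaw": 1},{"rx": 0,"ry": 0,"rz": 0,"dx": -9,"dy": 12,"dz": -2.5,"jaw": 1},{"rx": 0,"ry": 0,"rz": 0,"dx": -12,"dy": 16,"dz": -3,"jaw": 1},{"rx": 0,"ry": 0,"rz": 0,"dx": -15,"dy": 20,"dz": -3,"jaw": 1}]'

```text
clock: 0.65
ee_pos: [0.3769, 0.3848, 0.2622]
tcp_rot: [179.9, -0.1, 67.4]
force: [0.8, -0.1, -0.1]
opening: 0.0855
```

Call:
step_arm --plan '[{"rx": 0,"ry": 0,"rz": 0,"dx": -3,"dy": 4,"dz": 0,"jaw": 1},{"rx": 0,"ry": 0,"rz": 0,"dx": -6,"dy": 8,"dz": 0,"jaw": 1},{"rx": 0,"ry": 0,"rz": 0,"dx": -9,"dy": 12,"dz": 0,"jaw": 1},{"rx": 0,"ry": 0,"rz": 0,"dx": -12,"dy": 16,"dz": 0,"jaw": 1},{"rx": 0,"ry": 0,"rz": 0,"dx": -15,"dy": 20,"dz": 0,"jaw": 1}]'

```text
clock: 1.15
ee_pos: [0.5033, 0.1688, 0.2612]
tcp_rot: [180.0, -0.0, 67.3]
force: [0.8, 0.0, 0.2]
opening: 0.085
```

Call:
step_arm --plan '[{"rx": 0,"ry": 0,"rz": 0,"dx": -1,"dy": 2.5,"dz": 0,"jaw": 1},{"rx": 0,"ry": 0,"rz": 0,"dx": -1,"dy": 2.5,"dz": 0,"jaw": 1},{"rx": 0,"ry": 0,"rz": 0,"dx": -1,"dy": 2.5,"dz": 0,"jaw": 1},{"rx": 0,"ry": 0,"rz": 0,"dx": -1,"dy": 2.5,"dz": 0,"jaw": 1},{"rx": 0,"ry": 0,"rz": 0,"dx": -1,"dy": 2.5,"dz": 0,"jaw": 1}]'

```text
clock: 1.65
ee_pos: [0.5214, 0.153, 0.2612]
tcp_rot: [-180.0, -0.0, 67.4]
force: [0.3, 0.6, -0.2]
opening: 0.0856
```

```bash
python3 - <<'E'
from h import *
st=get_state();print(st["clock"],st["ee_pos"],st["tcp_rot"],st["qvel"])
im,c=snap("wrist","w2")
print(proj(c,[.545,.144,.084]))
cv2.imwrite("pics/w2b.png",cv2.resize(im,None,fx=1.5,fy=1.5))
E
```

```text
1.65 [0.52137439 0.15295129 0.26124591] [-1.79986039e+02 -3.81525807e-03  6.74289558e+01] [ 0.12272337 -0.04229404 -0.17643676 -0.1329241  -0.09930715 -0.12715224]
[251.80260929 193.49885664]
```

View pics/w2b.png

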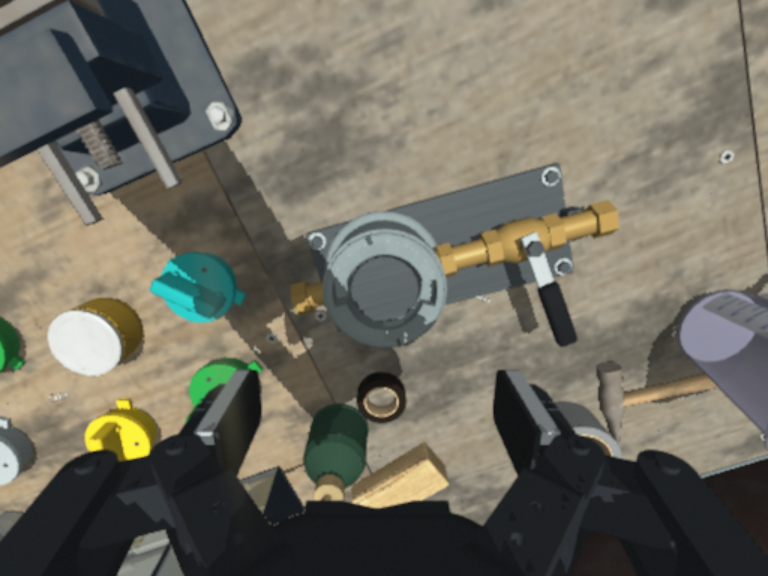

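The rim is at about (257,193) in original pixels, with its slots at the upper right and lower left. The lever sleeve is at (370,208). I'll take a second, closer view from a shifted place.

Call:
step_arm --plan '[{"rx": 0,"ry": 0,"rz": 0,"dx": 2,"dy": -0.5,"dz": 2,"jaw": 1},{"rx": 0,"ry": 0,"rz": 0,"dx": 4,"dy": -1,"dz": 5,"jaw": 1},{"rx": 0,"ry": 0,"rz": 0,"dx": 5,"dy": -1,"dz": 7,"jaw": 1},{"rx": 0,"ry": 0,"rz": 0,"dx": 5,"dy": -1,"dz": 7,"jaw": 1},{"rx": 0,"ry": 0,"rz": 0,"dx": 5,"dy": -1,"dz": 7,"jaw": 1}]'

```text
clock: 2.2
ee_pos: [0.5317, 0.2023, 0.1915]
tcp_rot: [-180.0, 0.0, 67.4]
force: [0.5, -0.4, -0.3]
opening: 0.0849
```

```bash
python3 - <<'E'
from h import *
st=get_state();print(st["clock"],st["ee_pos"],st["tcp_rot"])
im,c=snap("wrist","w3")
print(proj(c,[.545,.144,.084]))
cv2.imwrite("pics/w3b.png",cv2.resize(im,None,fx=1.5,fy=1.5))
E
```

```text
2.2 [0.53170376 0.20232192 0.1914908 ] [-1.79983402e+02  3.02948690e-02  6.74020586e+01]
[202.94412818 224.18606714]
```

View pics/w3b.png

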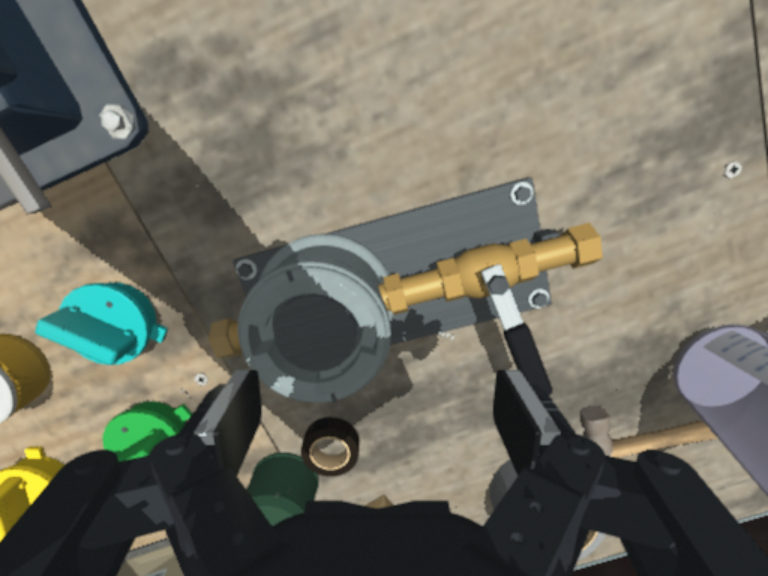

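```bash
python3 - <<'E'
import cv2,numpy as np
def c(f,x0,y0,w,h,k):
    im=cv2.imread(f"pics/{f}.png")[y0:y0+h,x0:x0+w]
    im=cv2.resize(im,None,fx=k,fy=k,interpolation=cv2.INTER_CUBIC)
    im=cv2.convertScaleAbs(im,alpha=1.6,beta=10)
    for i in range(0,w,20):
        cv2.putText(im,str(x0+i),(i*k,10),0,.35,(0,0,255)); im[:,i*k]=im[:,i*k]//2+60
    for j in range(0,h,20):
        cv2.putText(im,str(y0+j),(0,j*k+10),0,.35,(0,0,255)); im[j*k]=im[j*k]//2+60
    return im
cv2.imwrite("pics/c2.png",c("w2",205,135,100,100,6))
cv2.imwrite("pics/c3.png",c("w3",150,150,120,120,5))
E
```

```text
(no output)
```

View pics/c2.png

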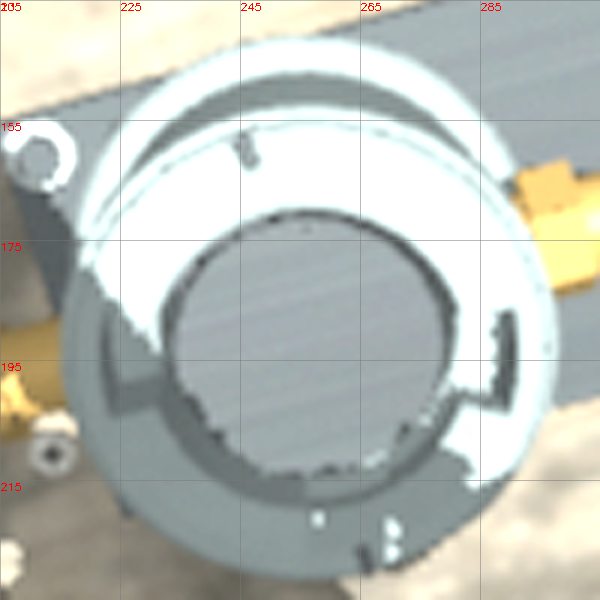

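View pics/c3.png

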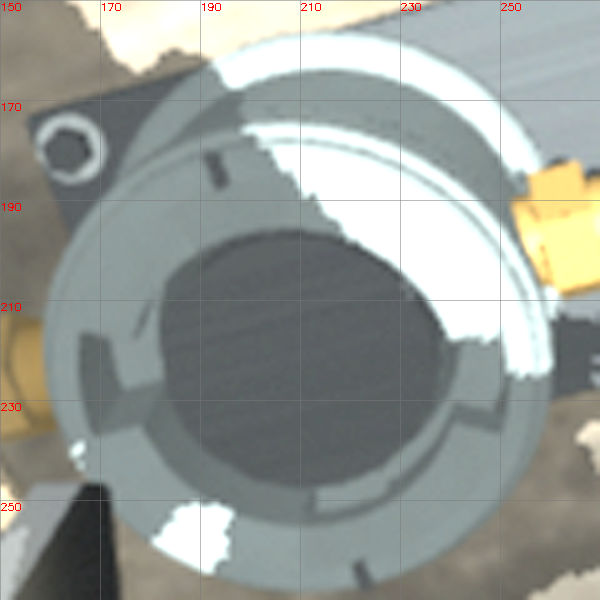

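Both crops show the dark marks (w2: (246,160) and (266,228); w3: (193,183.5) and (222.3,264.5)), the slot walls on the left and right, and the bore edge. Measuring the axis from these.

```bash
python3 - <<'E'
from h import *
np.set_printoptions(precision=4,suppress=True)
c2=load("w2");c3=load("w3");t=cam("top")
A=[(c2,(246,160)),(c3,(193.2,183.8))];B=[(c2,(265.9,228)),(c3,(222.2,264.5))]
a,ea=tri(A);b,eb=tri(B);print(a,ea,b,eb,"mid",(a+b)/2,"sep",np.linalg.norm(a-b))
for c,u,v in ((c2,(246,160),(265.9,228)),(c3,(193.2,183.8),(222.2,264.5))):
    p=onz(c,u,.084);q=onz(c,v,.084);d=q-p;print("z84",p,q,"mid",(p+q)/2,np.linalg.norm(d),"ang",np.degrees(np.arctan2(d[1],d[0])))
# bore rim edge & outer edge ellipse points on plane 84 -> circle fit
def circ(P):
    P=np.array(P)[:,:2];M=np.c_[2*P,np.ones(len(P))];s=np.linalg.lstsq(M,(P**2).sum(1),rcond=None)[0];return s[:2],np.sqrt(s[2]+s[:2]@s[:2])
f2=lambda x,y:(205+x/6,135+y/6); f3=lambda x,y:(150+x/5,150+y/5)
bore2=[f2(*p) for p in [(305,209),(355,218),(415,252),(240,228),(195,262),(170,300),(307,503),(250,488),(370,492),(430,450),(200,450)]]
bore3=[f3(*p) for p in [(290,230),(230,243),(340,243),(400,280),(310,523),(250,512),(200,480),(380,502),(430,460)]]
out2=[f2(*p) for p in [(62,350),(80,430),(130,510),(200,557),(300,578),(400,565),(480,510),(535,430),(557,345)]]
out3=[f3(*p) for p in [(43,340),(300,592),(55,400),(110,490),(370,583),(450,540),(520,460),(550,380)]]
for n,c,u in (("bore",c2,bore2),("bore",c3,bore3),("out",c2,out2),("out",c3,out3)):
    print(n,circ([onz(c,x,.084) for x in u]))
# slot outer corners (angles)
C=((a+b)/2)[:2]
for c,u in ((c2,f2(112,414)),(c2,f2(103,302)),(c2,f2(505,408)),(c2,f2(515,312)),(c3,f3(92,436)),(c3,f3(80,333)),(c3,f3(500,432))):
    p=onz(c,u,.084)[:2]-C;print("slot",np.linalg.norm(p)*1e3,np.degrees(np.arctan2(p[1],p[0])))
E
```

```text
[0.5034 0.1537 0.0833] [array([-0.1, -0.1]), array([0.1, 0.2])] [0.5948 0.1429 0.0853] [array([-0.1, -0.1]), array([0.1, 0.2])] mid [0.5491 0.1483 0.0843] sep 0.09205210105356863
z84 [0.5034 0.1537 0.084 ] [0.5956 0.1428 0.084 ] mid [0.5495 0.1483 0.084 ] 0.09280571712932023 ang -6.760982914889688
z84 [0.5031 0.1539 0.084 ] [0.5953 0.1424 0.084 ] mid [0.5492 0.1482 0.084 ] 0.09288109915976761 ang -7.093083607728269
bore (array([0.5494, 0.1492]), np.float64(0.03177746132768752))
bore (array([0.5498, 0.1489]), np.float64(0.03179979425384165))
out (array([0.5484, 0.1487]), np.float64(0.05097478125255462))
out (array([0.5478, 0.15  ]), np.float64(0.050264840418876904))
slot 42.61147831566842 -96.47891052805112
slot 43.879459115696335 -129.40156800384514
slot 42.725630722126255 53.27019560942562
slot 43.839481424627074 81.38870513627765
slot 43.70294537846786 -95.91963887069836
slot 43.316134714953165 -126.51310568824664
slot 43.53349340292197 51.98337132447971
```

Rim centre ≈ (0.5494, 0.1485), height 84.3 mm (✓ 84) and strainer yaw ≈ −7°. The slots measure 67–68° (✓ 75−7). Now to the cap.

Call:
step_arm --plan '[{"rx": 0,"ry": 0,"rz": 4,"dx": -3,"dy": 1,"dz": -2,"jaw": 1},{"rx": 0,"ry": 0,"rz": 8,"dx": -7,"dy": 3,"dz": -4,"jaw": 1},{"rx": 0,"ry": 0,"rz": 12,"dx": -11,"dy": 5,"dz": -6,"jaw": 1},{"rx": 0,"ry": 0,"rz": 16,"dx": -15,"dy": 7,"dz": -6,"jaw": 1},{"rx": 0,"ry": 0,"rz": 19.4,"dx": -19,"dy": 9,"dz": -6,"jaw": 1}]'

```text
clock: 2.75
ee_pos: [0.5428, -0.0104, 0.2553]
tcp_rot: [179.7, -0.2, 47.8]
force: [0.6, 0.3, -0.2]
opening: 0.0856
```

```bash
python3 - <<'E'
from h import *
st=get_state();print(st["qpos"]);print(delta(st["ee_pos"],st["tcp_rot"],[.558,-.336,.20],[180,0,48]))
E
```

```text
[-6.75444850e+00 -7.59180078e+00  1.06880967e+02 -7.80581686e-03
  8.03311678e+01 -5.45123993e+01]
(array([-23.11,  22.98,   5.57]), array([ 0.31, -0.21, -0.24]))
```

Call:
step_arm --plan '[{"rx": 0,"ry": 0,"rz": 0,"dx": -3.4,"dy": 3.4,"dz": 0,"jaw": 1},{"rx": 0,"ry": 0,"rz": 0,"dx": -6.8,"dy": 6.8,"dz": 0,"jaw": 1},{"rx": 0,"ry": 0,"rz": 0,"dx": -10.2,"dy": 10.2,"dz": 0,"jaw": 1},{"rx": 0,"ry": 0,"rz": 0,"dx": -13.6,"dy": 13.6,"dz": 1,"jaw": 1},{"rx": 0,"ry": 0,"rz": 0,"dx": -17,"dy": 17,"dz": 2,"jaw": 1}]'

```text
clock: 3.25
ee_pos: [0.5545, -0.2513, 0.2345]
tcp_rot: [179.7, -0.1, 47.9]
force: [0.5, 0.7, -0.5]
opening: 0.0855
```

Call:
step_arm --plan '[{"rx": 0,"ry": 0,"rz": 0,"dx": -3,"dy": 3,"dz": 1.5,"jaw": 1},{"rx": 0,"ry": 0,"rz": 0,"dx": -6,"dy": 6,"dz": 3.5,"jaw": 1},{"rx": 0,"ry": 0,"rz": 0,"dx": -6,"dy": 6,"dz": 3.5,"jaw": 1},{"rx": 0,"ry": 0,"rz": 0,"dx": -6,"dy": 6,"dz": 3.5,"jaw": 1},{"rx": 0,"ry": 0,"rz": 0,"dx": -6,"dy": 6,"dz": 3.5,"jaw": 1}]'

```text
clock: 3.75
ee_pos: [0.559, -0.3329, 0.1985]
tcp_rot: [179.8, -0.0, 47.9]
force: [0.0, 0.3, 0.7]
opening: 0.0855
```

```bash
python3 - <<'E'
from h import *
st=get_state();print(st["clock"],st["ee_pos"],st["tcp_rot"])
im,c=snap("wrist","w4")
u=proj(c,[.577,-.353,.027]);print(u)
x0,y0=int(u[0])-60,int(u[1])-50
k=6;g=cv2.resize(im[y0:y0+100,x0:x0+120],None,fx=k,fy=k,interpolation=cv2.INTER_CUBIC)
for i in range(0,120,20): cv2.putText(g,str(x0+i),(i*k,10),0,.35,(0,0,255)); g[:,i*k]=g[:,i*k]//2+60
for i in range(0,100,20): cv2.putText(g,str(y0+i),(0,i*k+10),0,.35,(0,0,255)); g[i*k]=g[i*k]//2+60
cv2.imwrite("pics/w4b.png",g)
E
```

```text
3.75 [ 0.55902878 -0.33286591  0.19848222] [ 1.79839195e+02 -3.61888042e-02  4.79373907e+01]
[248.57593717 195.75494486]
```

View pics/w4b.png

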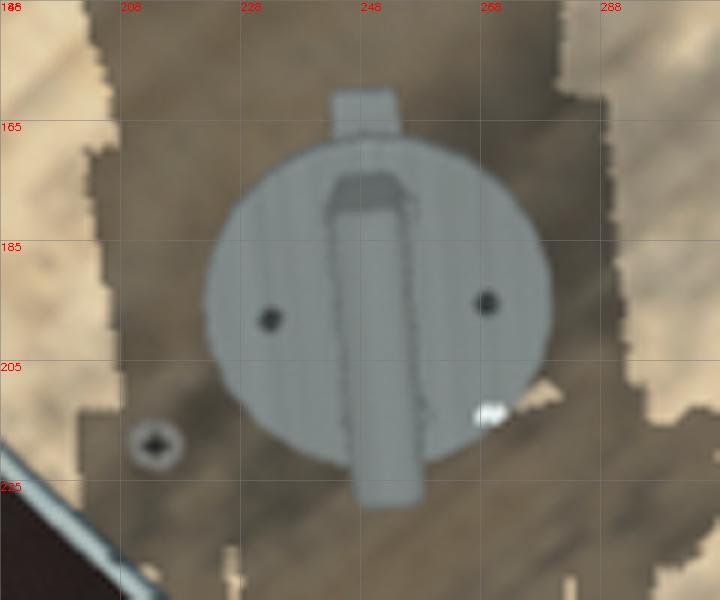

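View pics/w4.png

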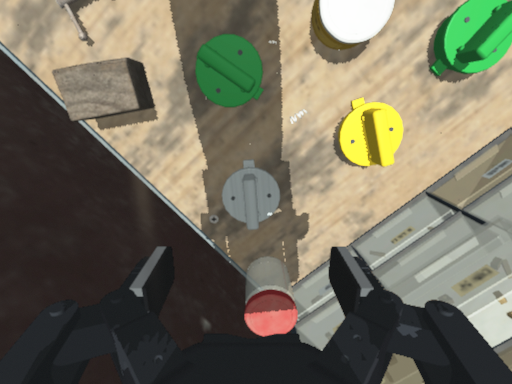

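```bash
python3 - <<'E'
from h import *
np.set_printoptions(precision=4,suppress=True)
c=load("w4");t=cam("top");s=cam("side");f=lambda x,y:(188+x/6,145+y/6)
a=onz(c,f(368,208),.059);b=onz(c,f(390,505),.059);d=b-a
print("bar",a,b,"mid",(a+b)/2,"len",np.linalg.norm(d),"ang",np.degrees(np.arctan2(d[1],d[0])))
P=np.array([onz(c,f(*p),.027) for p in [(205,300),(552,300),(378,135),(285,160),(470,160),(240,400),(520,390),(300,452)]])[:,:2]
M=np.c_[2*P,np.ones(len(P))];q=np.linalg.lstsq(M,(P**2).sum(1),rcond=None)[0];print("flange",q[:2],np.sqrt(q[2]+q[:2]@q[:2]))
h1=onz(c,f(270,320),.027);h2=onz(c,f(487,304),.027);print("holes mid",(h1+h2)/2,np.linalg.norm(h1-h2))
l=onz(c,f(366,90),.006);print("lug tip",l)
# height from wrist+top: bar end far/near
print("height flange c",tri([(c,f(378,301)),(t,(355+157/6,155+145/6)),(s,(345+143/6,180+140/6))]))
# jar lid
for z in (.06,.08,.1): print("jar",z,onz(c,(270,310),z),onz(t,(410,140),z),onz(s,(394,176),z))
E
```

```text
bar [ 0.5559 -0.3324  0.059 ] [ 0.6024 -0.3688  0.059 ] mid [ 0.5792 -0.3506  0.059 ] len 0.05903005716107713 ang -38.09511099583292
flange [ 0.5791 -0.3511] 0.035531835526674764
holes mid [ 0.5802 -0.3518  0.027 ] 0.044458447190096215
lug tip [ 0.5476 -0.3258  0.006 ]
height flange c (array([ 0.578 , -0.3524,  0.0256]), [array([-1.5,  0.5]), array([-0.2, -0.3]), array([-0.3, -0. ])])
jar 0.06 [ 0.7014 -0.4286  0.06  ] [ 0.6934 -0.4299  0.06  ] [ 0.7078 -0.4234  0.06  ]
jar 0.08 [ 0.687  -0.4179  0.08  ] [ 0.6885 -0.4225  0.08  ] [ 0.6829 -0.4215  0.08  ]
jar 0.1 [ 0.6725 -0.4072  0.1   ] [ 0.6837 -0.4151  0.1   ] [ 0.6581 -0.4196  0.1   ]
```

Cap: centre (0.579,−0.351), bar at −38° (lug tip agrees at −38.4°), flange height 26–27 mm ✓, bar length 59 mm ✓. Jar at (0.687,−0.42) is clear of the gripper. Grasp with tool yaw 52°.

```bash
python3 - <<'E'
from h import *
st=get_state();print(delta(st["ee_pos"],st["tcp_rot"],[.5793,-.3509,.08],[180,0,51.8]))
E
```

```text
(array([-0.03,  2.69, 11.86]), array([ 0.18, -0.02, -3.82]))
```

Call:
step_arm --plan '[{"rx": 0.2,"ry": 0,"rz": -3.8,"dx": 0,"dy": 2.7,"dz": 3,"jaw": 1},{"rx": 0.2,"ry": 0,"rz": -3.8,"dx": 0,"dy": 2.7,"dz": 7,"jaw": 1},{"rx": 0.2,"ry": 0,"rz": -3.8,"dx": 0,"dy": 2.7,"dz": 11.8,"jaw": 1},{"rx": 0.2,"ry": 0,"rz": -3.8,"dx": 0,"dy": 2.7,"dz": 11.8,"jaw": 1},{"rx": 0.2,"ry": 0,"rz": -3.8,"dx": 0,"dy": 2.7,"dz": 11.8,"jaw": 1}]'

```text
clock: 4.3
ee_pos: [0.5787, -0.35, 0.079]
tcp_rot: [-179.8, -0.0, 51.8]
force: [0.3, 0.6, 0.9]
opening: 0.0856
```

```bash
python3 - <<'E'
from h import *
st=get_state();print(st["ee_pos"],st["tcp_rot"],delta(st["ee_pos"],st["tcp_rot"],[.5793,-.3509,.032],[180,0,51.8]))
im,c=snap("wrist","w5")
for z in(.027,.059):print(proj(c,[.5793,-.3509,z]))
E
```

```text
[ 0.57871233 -0.35000883  0.07898912] [-1.79762304e+02 -7.88538089e-03  5.18008430e+01] (array([-0.03,  0.12,  4.7 ]), array([-0.24, -0.01,  0.  ]))
[250.52884921 215.10114521]
[250.42196156 233.76944727]
```

View pics/w5.png

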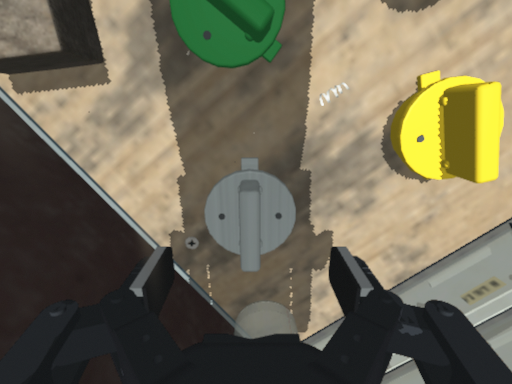

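Bar stands vertical and centred between the fingers (250, 183–270), and the holes' midpoint (250,216) matches the prediction. Going down and closing.

Call:
step_arm --plan '[{"rx": -0.2,"ry": 0,"rz": 0,"dx": 0,"dy": 0.1,"dz": 2.5,"jaw": 1},{"rx": -0.2,"ry": 0,"rz": 0,"dx": 0,"dy": 0.1,"dz": 4.7,"jaw": 1},{"rx": -0.2,"ry": 0,"rz": 0,"dx": 0,"dy": 0.1,"dz": 4.7,"jaw": 1},{"rx": -0.2,"ry": 0,"rz": 0,"dx": 0,"dy": 0.1,"dz": 4.7,"jaw": 0.1},{"rx": -0.2,"ry": 0,"rz": 0,"dx": 0,"dy": 0.1,"dz": 4.7,"jaw": 0}]'

```text
clock: 4.85
ee_pos: [0.581, -0.3527, 0.0349]
tcp_rot: [179.7, -0.0, 51.7]
force: [-0.3, -0.6, -0.2]
opening: 0.0592
```

Call:
step_arm --plan '[{"rx": 0,"ry": 0,"rz": 0,"dx": 0,"dy": 0,"dz": 0,"jaw": 0},{"rx": 0,"ry": 0,"rz": 0,"dx": 0,"dy": 0,"dz": 0,"jaw": 0},{"rx": 0,"ry": 0,"rz": 0,"dx": 0,"dy": 0,"dz": 0,"jaw": 0},{"rx": 0,"ry": 0,"rz": 0,"dx": 0,"dy": 0,"dz": 0,"jaw": 0},{"rx": 0,"ry": 0,"rz": 0,"dx": 0,"dy": 0,"dz": 0,"jaw": 0}]'

```text
clock: 5.35
ee_pos: [0.5797, -0.352, 0.0323]
tcp_rot: [179.9, -0.0, 51.7]
force: [0.1, -1.1, 5.0]
opening: 0.0131
```

Call:
step_arm --plan '[{"rx": 0,"ry": 0,"rz": 0,"dx": 0,"dy": 0,"dz": -2,"jaw": 0},{"rx": 0,"ry": 0,"rz": 0,"dx": 0,"dy": 0,"dz": -6,"jaw": 0},{"rx": 0,"ry": 0,"rz": 0,"dx": 0,"dy": 0,"dz": -10,"jaw": 0},{"rx": 0,"ry": 0,"rz": 0,"dx": 0,"dy": 0,"dz": -14,"jaw": 0},{"rx": 0,"ry": 0,"rz": 0,"dx": 0,"dy": 0,"dz": -18,"jaw": 0}]'

```text
clock: 5.85
ee_pos: [0.5782, -0.3509, 0.2109]
tcp_rot: [-179.8, -0.0, 51.7]
force: [0.3, -0.7, -2.3]
opening: 0.0132
```

```bash
python3 - <<'E'
from h import *
st=get_state();print(st["qpos"]);print(delta(st["ee_pos"],st["tcp_rot"],[.5494,.1485,.26],[180,0,-22]))
im,c=snap("wrist","w6")
p=toolR(st["tcp_rot"]).apply([0,0,.005])+st["ee_pos"];print(proj(c,p),proj(c,st["ee_pos"]))
cv2.imwrite("pics/w6b.png",cv2.resize(im[120:384,130:380],None,fx=2.2,fy=2.2))
E
```

```text
[-3.58013965e+01  1.11828705e+01  9.19552576e+01  1.31625313e-02
  7.70496351e+01 -8.75242092e+01]
(array([ 37.42, -33.22,  -4.8 ]), array([-0.16,  0.12, 73.72]))
[250.92889768 243.35515399] [250.92082641 247.48264896]
```

View pics/w6b.png

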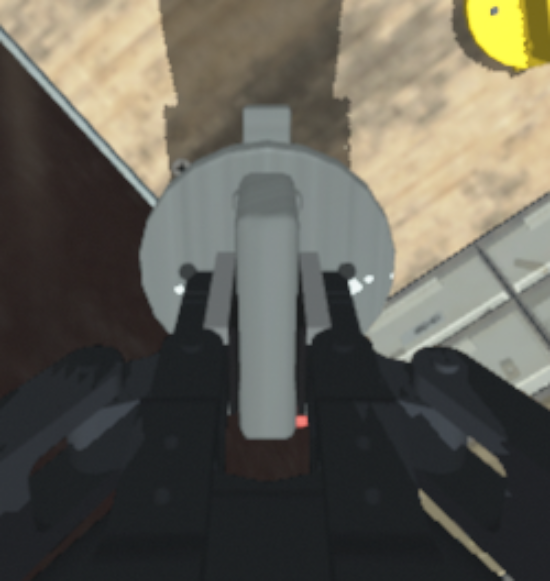

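The cap is held centred: hole midpoint at (251,243.4) versus the predicted (250.9,243.4). Carrying it to the rim.

Call:
step_arm --plan '[{"rx": 0,"ry": 0,"rz": 7,"dx": 2,"dy": -1.8,"dz": -3,"jaw": 0},{"rx": 0,"ry": 0,"rz": 14,"dx": 5,"dy": -4.5,"dz": -5,"jaw": 0},{"rx": 0,"ry": 0,"rz": 21,"dx": 8.5,"dy": -7.5,"dz": -5,"jaw": 0},{"rx": 0,"ry": 0,"rz": 28,"dx": 12,"dy": -10.7,"dz": -5,"jaw": 0},{"rx": 0,"ry": 0,"rz": 35,"dx": 15.5,"dy": -13.8,"dz": -5,"jaw": 0}]'

```text
clock: 6.4
ee_pos: [0.5658, -0.1426, 0.2595]
tcp_rot: [-179.9, 0.1, 16.4]
force: [1.4, 1.1, -2.2]
opening: 0.0129
```

```bash
python3 - <<'E'
from h import *
st=get_state();print(delta(st["ee_pos"],st["tcp_rot"],[.5494,.1485,.26],[180,0,-22]))
E
```

```text
(array([ 6.650e+00, -2.838e+01, -1.000e-02]), array([-0.06,  0.12, 38.4 ]))
```

Call:
step_arm --plan '[{"rx": 0,"ry": 0,"rz": 7,"dx": 1,"dy": -4,"dz": 0,"jaw": 0},{"rx": 0,"ry": 0,"rz": 14,"dx": 2,"dy": -8.4,"dz": 0,"jaw": 0},{"rx": 0,"ry": 0,"rz": 21,"dx": 3,"dy": -12.8,"dz": 0,"jaw": 0},{"rx": 0,"ry": 0,"rz": 28,"dx": 4,"dy": -17.2,"dz": 0,"jaw": 0},{"rx": 0,"ry": 0,"rz": 34,"dx": 5,"dy": -21.4,"dz": 0,"jaw": 0}]'

```text
clock: 6.9
ee_pos: [0.5519, 0.0768, 0.2595]
tcp_rot: [180.0, 0.1, -17.5]
force: [0.3, -0.8, -3.3]
opening: 0.013
```

```bash
python3 - <<'E'
from h import *
st=get_state();print(delta(st["ee_pos"],st["tcp_rot"],[.5494,.1485,.15],[180,0,-22]))
E
```

```text
(array([-2.38, -6.77, 10.95]), array([0.04, 0.13, 4.46]))
```

Call:
step_arm --plan '[{"rx": 0,"ry": 0.1,"rz": 4.5,"dx": -1.2,"dy": -3.5,"dz": 0,"jaw": 0},{"rx": 0,"ry": 0.1,"rz": 4.5,"dx": -2.4,"dy": -6.8,"dz": 2,"jaw": 0},{"rx": 0,"ry": 0.1,"rz": 4.5,"dx": -2.4,"dy": -6.8,"dz": 6,"jaw": 0},{"rx": 0,"ry": 0.1,"rz": 4.5,"dx": -2.4,"dy": -6.8,"dz": 10,"jaw": 0},{"rx": 0,"ry": 0.1,"rz": 4.5,"dx": -2.4,"dy": -6.8,"dz": 11,"jaw": 0}]'

```text
clock: 7.4
ee_pos: [0.5457, 0.1466, 0.1439]
tcp_rot: [179.6, 0.5, -21.7]
force: [-0.7, 0.3, -3.6]
opening: 0.0129
```

Call:
step_arm --plan '[{"rx": 0,"ry": 0,"rz": 0,"dx": 0,"dy": 0,"dz": 0,"jaw": 0},{"rx": 0,"ry": 0,"rz": 0,"dx": 0,"dy": 0,"dz": 0,"jaw": 0},{"rx": 0,"ry": 0,"rz": 0,"dx": 0,"dy": 0,"dz": 0,"jaw": 0},{"rx": 0,"ry": 0,"rz": 0,"dx": 0,"dy": 0,"dz": 0,"jaw": 0},{"rx": 0,"ry": 0,"rz": 0,"dx": 0,"dy": 0,"dz": 0,"jaw": 0}]'

```text
clock: 7.9
ee_pos: [0.5513, 0.1469, 0.153]
tcp_rot: [-179.9, -0.2, -21.8]
force: [-0.2, 0.4, -2.5]
opening: 0.0132
```

```bash
python3 - <<'E'
from h import *
np.set_printoptions(precision=4,suppress=True)
st=get_state();print(st["ee_pos"],st["tcp_rot"],delta(st["ee_pos"],st["tcp_rot"],[.5494,.1485,.115],[180,0,-22]))
im,c=snap("wrist","w7")
cv2.imwrite("pics/w7b.png",cv2.resize(im[100:384,100:400],None,fx=2,fy=2))
ims,cs=snap("side","s7");it,ct=snap("top","t7")
cv2.imwrite("pics/st7.png",np.hstack([cv2.resize(ims[130:210,170:270],None,fx=4,fy=4),cv2.resize(it[135:215,165:265],None,fx=4,fy=4)]))
E
```

```text
[0.5513 0.1469 0.153 ] [-179.9096   -0.2308  -21.798 ] (array([-0.25, -0.07,  3.8 ]), array([-0.09, -0.23,  0.2 ]))
```

View pics/w7b.png

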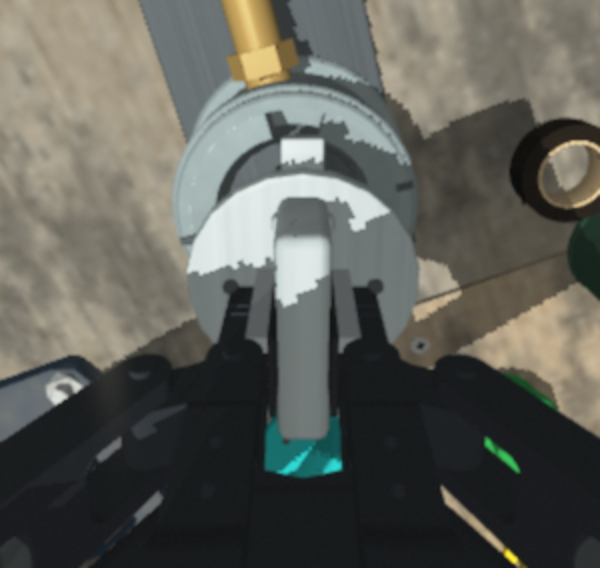

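View pics/st7.png

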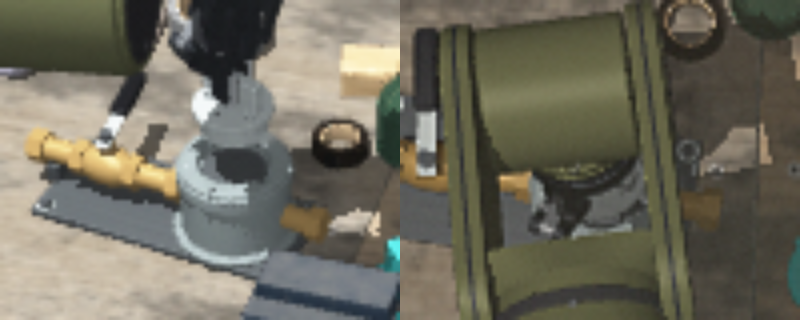

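Lug is over the slot (lug (302,150) in the crop, below the slot corner at (275,120)). Lowering gently, with a centring correction.

Call:
step_arm --plan '[{"rx": -0.1,"ry": -0.2,"rz": 0.2,"dx": -0.2,"dy": -0.1,"dz": 0.5,"jaw": 0},{"rx": -0.1,"ry": -0.2,"rz": 0.2,"dx": -0.2,"dy": -0.1,"dz": 1.2,"jaw": 0},{"rx": -0.1,"ry": -0.2,"rz": 0.2,"dx": -0.2,"dy": -0.1,"dz": 2,"jaw": 0},{"rx": -0.1,"ry": -0.2,"rz": 0.2,"dx": -0.2,"dy": -0.1,"dz": 2.7,"jaw": 0},{"rx": -0.1,"ry": -0.2,"rz": 0.2,"dx": -0.2,"dy": -0.1,"dz": 3.2,"jaw": 0}]'

```text
clock: 8.55
ee_pos: [0.5484, 0.1485, 0.1179]
tcp_rot: [179.9, 0.2, -22.0]
force: [-0.0, -0.6, -2.5]
opening: 0.0132
```

Call:
step_arm --plan '[{"rx": 0,"ry": 0,"rz": 0,"dx": 0,"dy": 0,"dz": 0,"jaw": 0},{"rx": 0,"ry": 0,"rz": 0,"dx": 0,"dy": 0,"dz": 0,"jaw": 0},{"rx": 0,"ry": 0,"rz": 0,"dx": 0,"dy": 0,"dz": 0,"jaw": 0},{"rx": 0,"ry": 0,"rz": 0,"dx": 0,"dy": 0,"dz": 0,"jaw": 0},{"rx": 0,"ry": 0,"rz": 0,"dx": 0,"dy": 0,"dz": 0,"jaw": 0}]'

```text
clock: 9.05
ee_pos: [0.5492, 0.1487, 0.1198]
tcp_rot: [179.9, 0.1, -22.0]
force: [0.3, 0.3, -1.9]
opening: 0.0131
```

```bash
python3 - <<'E'
from h import *
np.set_printoptions(precision=4,suppress=True)
st=get_state();print(st["ee_pos"],st["tcp_rot"],st["force"],delta(st["ee_pos"],st["tcp_rot"],[.5494,.1485,.108],[180,0,-22]))
im,c=snap("wrist","w8")
cv2.imwrite("pics/w8b.png",cv2.resize(im[110:260,150:350],None,fx=4,fy=4,interpolation=cv2.INTER_CUBIC))
print(proj(c,[.5494,.1485,.084]))
E
```

```text
[0.5492 0.1487 0.1198] [179.9331   0.0624 -21.9778] [ 0.2708  0.2821 -1.9275] (array([0.02, 0.01, 1.18]), array([0.07, 0.06, 0.02]))
[250.954  222.8012]
```

View pics/w8b.png

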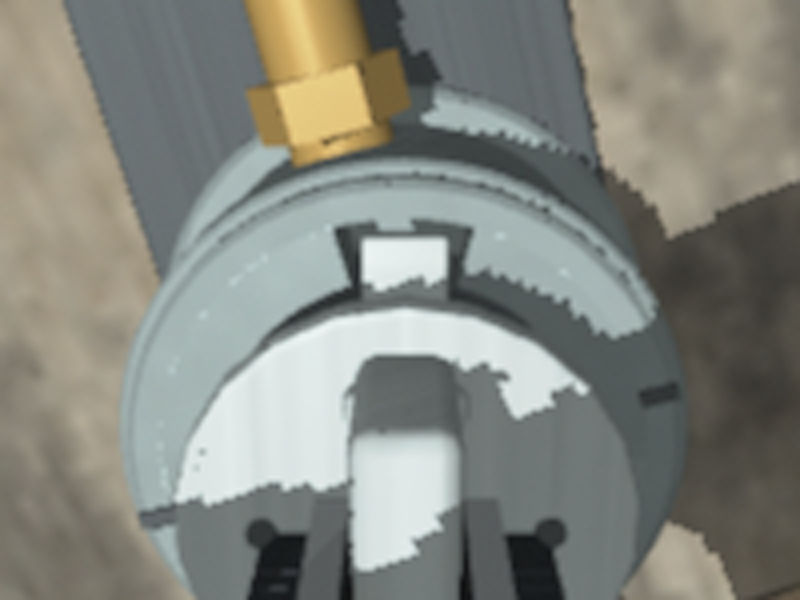

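Lug (404,262 in the crop) sits centred in the slot (338–470). Pressing down.

Call:
step_arm --plan '[{"rx": 0,"ry": 0,"rz": 0,"dx": 0,"dy": 0,"dz": 0.4,"jaw": 0},{"rx": 0,"ry": 0,"rz": 0,"dx": 0,"dy": 0,"dz": 0.8,"jaw": 0},{"rx": 0,"ry": 0,"rz": 0,"dx": 0,"dy": 0,"dz": 1.2,"jaw": 0},{"rx": 0,"ry": 0,"rz": 0,"dx": 0,"dy": 0,"dz": 1.5,"jaw": 0},{"rx": 0,"ry": 0,"rz": 0,"dx": 0,"dy": 0,"dz": 1.5,"jaw": 0}]'

```text
clock: 9.6
ee_pos: [0.5489, 0.1486, 0.1046]
tcp_rot: [179.9, 0.1, -22.0]
force: [-3.4, -1.2, 4.3]
opening: 0.0129
```

Call:
step_arm --plan '[{"rx": 0,"ry": 0,"rz": 0,"dx": 0,"dy": 0,"dz": 0.2,"jaw": 0},{"rx": 0,"ry": 0,"rz": 0,"dx": 0,"dy": 0,"dz": 0.4,"jaw": 0},{"rx": 0,"ry": 0,"rz": 0,"dx": 0,"dy": 0,"dz": 0.6,"jaw": 0},{"rx": 0,"ry": 0,"rz": 0,"dx": 0,"dy": 0,"dz": 0.6,"jaw": 0},{"rx": 0,"ry": 0,"rz": 0,"dx": 0,"dy": 0,"dz": 0.6,"jaw": 0}]'

```text
clock: 10.1
ee_pos: [0.549, 0.1487, 0.0991]
tcp_rot: [179.9, 0.1, -22.0]
force: [-4.3, -0.6, 6.0]
opening: 0.013
```

Call:
step_arm --plan '[{"rx": 0,"ry": 0,"rz": 0,"dx": 0,"dy": 0,"dz": 0.2,"jaw": 0},{"rx": 0,"ry": 0,"rz": 0,"dx": 0,"dy": 0,"dz": 0.2,"jaw": 0},{"rx": 0,"ry": 0,"rz": 5,"dx": 0,"dy": 0,"dz": 0.2,"jaw": 0},{"rx": 0,"ry": 0,"rz": 10,"dx": 0,"dy": 0,"dz": 0.2,"jaw": 0},{"rx": 0,"ry": 0,"rz": 15,"dx": 0,"dy": 0,"dz": 0.2,"jaw": 0}]'

```text
clock: 10.6
ee_pos: [0.5499, 0.1487, 0.0978]
tcp_rot: [180.0, -0.0, -37.1]
force: [-3.8, -1.1, 8.2]
opening: 0.0129
```

Call:
step_arm --plan '[{"rx": 0,"ry": 0,"rz": 7,"dx": 0,"dy": 0,"dz": 0,"jaw": 0},{"rx": 0,"ry": 0,"rz": 14,"dx": 0,"dy": 0,"dz": 0,"jaw": 0},{"rx": 0,"ry": 0,"rz": 21,"dx": 0,"dy": 0,"dz": 0,"jaw": 0},{"rx": 0,"ry": 0,"rz": 28,"dx": 0,"dy": 0,"dz": 0,"jaw": 0},{"rx": 0,"ry": 0,"rz": 35,"dx": 0,"dy": 0,"dz": 0,"jaw": 0}]'

```text
clock: 11.1
ee_pos: [0.5496, 0.1492, 0.0976]
tcp_rot: [180.0, 0.0, -72.2]
force: [-5.6, 2.3, 7.0]
opening: 0.013
```

```bash
python3 - <<'E'
from h import *
np.set_printoptions(precision=4,suppress=True)
st=get_state();print(st["ee_pos"],st["tcp_rot"],st["force"],st["ft_torque"],st["qpos"],delta(st["ee_pos"],st["tcp_rot"],[.5494,.1485,.0975],[180,0,-97]))
im,c=snap("wrist","w9")
cv2.imwrite("pics/w9b.png",cv2.resize(im[110:260,150:350],None,fx=4,fy=4,interpolation=cv2.INTER_CUBIC))
E
```

```text
[0.5496 0.1492 0.0976] [179.9759   0.0292 -72.2332] [-5.6492  2.3251  6.9939] [0.3802 0.947  0.2856] [  9.7791   3.991  111.4201   0.0283  64.6168  82.0001] (array([0.06, 0.04, 0.01]), array([ 0.03,  0.02, 24.77]))
```

View pics/w9b.png

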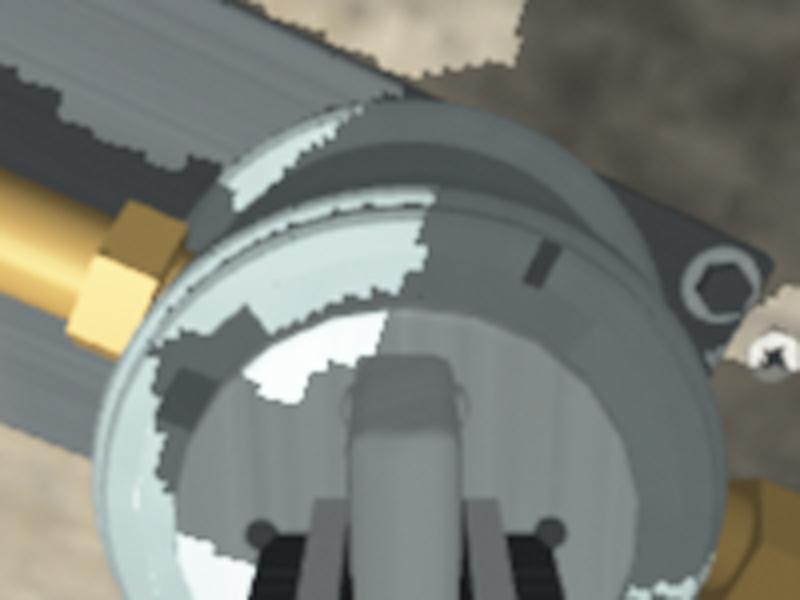

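The cap is flush and turning: its lug is hidden under the collar and the lock mark at (543,262) is ahead. Finishing the turn, a little past the mark.

Call:
step_arm --plan '[{"rx": 0,"ry": 0,"rz": 7,"dx": 0,"dy": 0,"dz": 0,"jaw": 0},{"rx": 0,"ry": 0,"rz": 14,"dx": 0,"dy": 0,"dz": 0,"jaw": 0},{"rx": 0,"ry": 0,"rz": 20,"dx": 0,"dy": 0,"dz": 0,"jaw": 0},{"rx": 0,"ry": 0,"rz": 24,"dx": 0,"dy": 0,"dz": 0,"jaw": 0},{"rx": 0,"ry": 0,"rz": 27,"dx": 0,"dy": 0,"dz": 0,"jaw": 0}]'

```text
clock: 11.65
ee_pos: [0.5496, 0.1499, 0.0977]
tcp_rot: [180.0, 0.1, -99.1]
force: [-3.8, 2.4, 6.9]
opening: 0.0129
```

```bash
python3 - <<'E'
from h import *
np.set_printoptions(precision=4,suppress=True)
st=get_state();print(st["ee_pos"],st["tcp_rot"],st["force"],st["ft_torque"])
im,c=snap("wrist","w10")
cv2.imwrite("pics/w10b.png",cv2.resize(im[110:260,150:350],None,fx=4,fy=4,interpolation=cv2.INTER_CUBIC))
E
```

```text
[0.5496 0.1499 0.0977] [179.9656   0.0858 -99.0685] [-3.8068  2.3814  6.9123] [0.2883 0.7117 0.3888]
```

View pics/w10b.png

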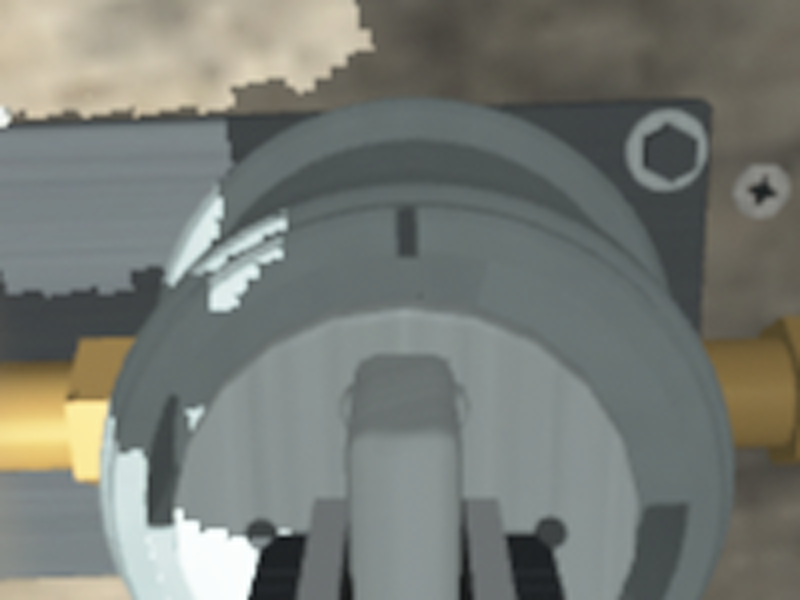

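The bar points at the lock mark (407,230). Turning a little further to feel the stop.

Call:
step_arm --plan '[{"rx": 0,"ry": 0,"rz": 1,"dx": 0,"dy": 0,"dz": 0,"jaw": 0},{"rx": 0,"ry": 0,"rz": 2,"dx": 0,"dy": 0,"dz": 0,"jaw": 0},{"rx": 0,"ry": 0,"rz": 3,"dx": 0,"dy": 0,"dz": 0,"jaw": 0},{"rx": 0,"ry": 0,"rz": 3.5,"dx": 0,"dy": 0,"dz": 0,"jaw": 0},{"rx": 0,"ry": 0,"rz": 3.5,"dx": 0,"dy": 0,"dz": 0,"jaw": 0}]'

```text
clock: 12.2
ee_pos: [0.5492, 0.1485, 0.0976]
tcp_rot: [179.9, -0.1, -102.4]
force: [-4.5, -1.1, 8.0]
opening: 0.0129
```

```bash
python3 - <<'E'
from h import *
np.set_printoptions(precision=4,suppress=True)
st=get_state();print(st["ee_pos"],st["tcp_rot"],st["force"],st["ft_torque"])
E
```

```text
[0.5492 0.1485 0.0976] [ 179.9193   -0.1077 -102.3773] [-4.4647 -1.0676  8.0437] [-0.16    0.9482  0.4727]
```

Call:
step_arm --plan '[{"rx": 0,"ry": 0,"rz": -2,"dx": 0,"dy": 0,"dz": 0,"jaw": 0},{"rx": 0,"ry": 0,"rz": -2,"dx": 0,"dy": 0,"dz": -0.2,"jaw": 0},{"rx": 0,"ry": 0,"rz": -2,"dx": 0,"dy": 0,"dz": -0.4,"jaw": 0},{"rx": 0,"ry": 0,"rz": -2,"dx": 0,"dy": 0,"dz": -0.7,"jaw": 0},{"rx": 0,"ry": 0,"rz": -2,"dx": 0,"dy": 0,"dz": -0.8,"jaw": 0}]'

```text
clock: 12.7
ee_pos: [0.5495, 0.1486, 0.1043]
tcp_rot: [180.0, -0.0, -100.5]
force: [2.0, -0.1, -3.6]
opening: 0.0129
```

Call:
step_arm --plan '[{"rx": 0,"ry": 0,"rz": 0,"dx": 0,"dy": 0,"dz": 0,"jaw": 0},{"rx": 0,"ry": 0,"rz": 0,"dx": 0,"dy": 0,"dz": 0,"jaw": 0.1},{"rx": 0,"ry": 0,"rz": 0,"dx": 0,"dy": 0,"dz": 0,"jaw": 0.5},{"rx": 0,"ry": 0,"rz": 0,"dx": 0,"dy": 0,"dz": 0,"jaw": 1},{"rx": 0,"ry": 0,"rz": 0,"dx": 0,"dy": 0,"dz": 0,"jaw": 1}]'

```text
clock: 13.2
ee_pos: [0.5486, 0.1487, 0.104]
tcp_rot: [179.8, -0.1, -100.5]
force: [-0.7, -0.4, 1.1]
opening: 0.0558
```

The cap rose to about 72 mm and then resisted further pull, so it seems locked. Rising to look.

Call:
step_arm --plan '[{"rx": 0,"ry": 0,"rz": 0,"dx": 0,"dy": 0,"dz": 0,"jaw": 1},{"rx": 0,"ry": 0,"rz": 0,"dx": 0,"dy": 0,"dz": -2,"jaw": 1},{"rx": 0,"ry": 0,"rz": 0,"dx": 0,"dy": 0,"dz": -6,"jaw": 1},{"rx": 0,"ry": 0,"rz": 0,"dx": 0,"dy": 0,"dz": -10,"jaw": 1},{"rx": 0,"ry": 0,"rz": 0,"dx": 0,"dy": 0,"dz": -14,"jaw": 1}]'

```text
clock: 13.7
ee_pos: [0.5489, 0.1487, 0.2456]
tcp_rot: [179.9, -0.1, -100.5]
force: [0.4, 0.2, 0.3]
opening: 0.0856
```

```bash
python3 - <<'E'
from h import *
np.set_printoptions(precision=4,suppress=True)
st=get_state();print(st["ee_pos"],st["tcp_rot"],st["qpos"])
im,c=snap("wrist","w11")
ims,cs=snap("side","s11")
cv2.imwrite("pics/w11b.png",cv2.resize(im,None,fx=1.5,fy=1.5))
cv2.imwrite("pics/s11b.png",cv2.resize(ims[130:210,170:270],None,fx=6,fy=6,interpolation=cv2.INTER_CUBIC))
g=cv2.resize(im[130:230,200:300],None,fx=6,fy=6,interpolation=cv2.INTER_CUBIC);cv2.imwrite("pics/w11c.png",g)
print(proj(c,[.5494,.1485,.131]),proj(c,[.5494,.1485,.099]))
E
```

```text
[0.5489 0.1487 0.2456] [ 179.8556   -0.0724 -100.476 ] [  9.7629  -3.5637 104.0802  -0.0182  79.644  110.2422]
[250.8984 189.2284] [250.8515 180.4725]
```

View pics/w11b.png

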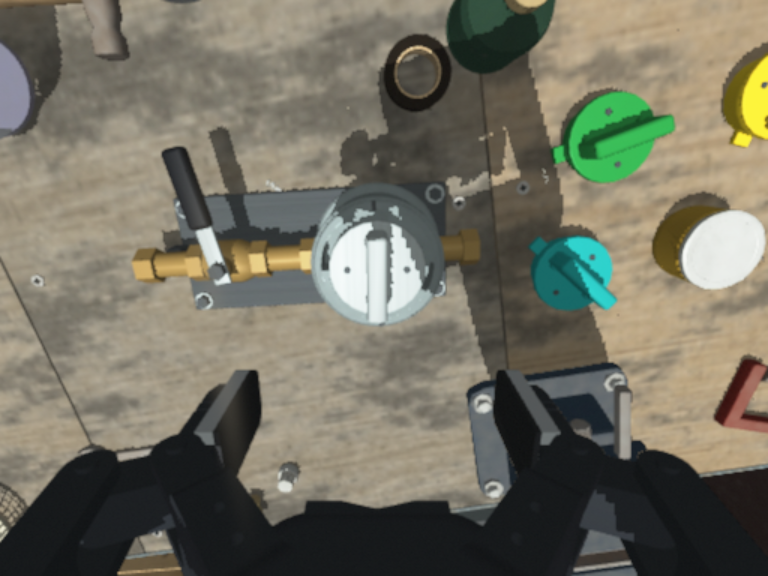

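View pics/w11c.png

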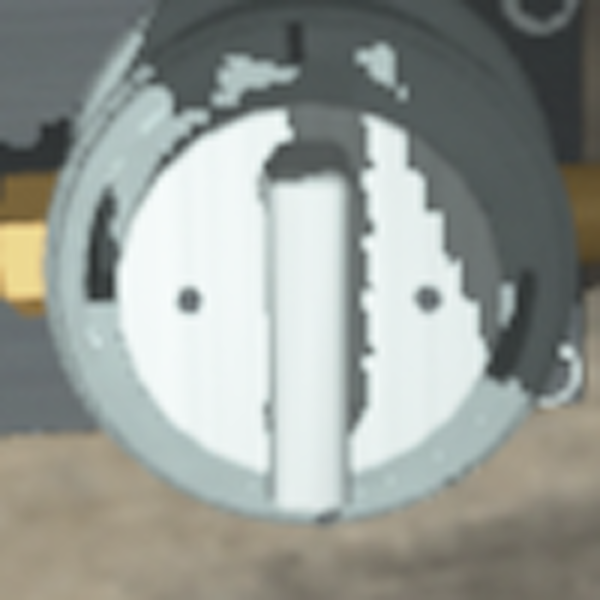

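View pics/s11b.png

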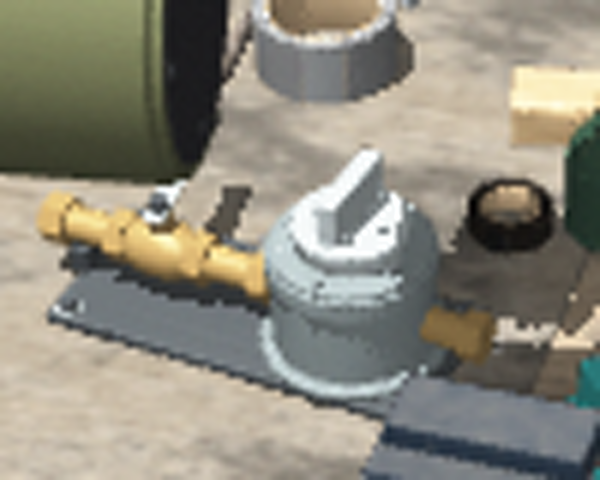

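The cap sits with its bar in line with the marks (crop (295,40) and (325,515)). Checking its height numerically and measuring the lever.

```bash
python3 - <<'E'
from h import *
np.set_printoptions(precision=4,suppress=True)
c=load("w11");s=load("s11");c2=load("w2")
for z in (.092,.099,.103):
    a=onz(c,(231.7,179.8),z);b=onz(c,(271.3,179.8),z);print(z,np.linalg.norm(a-b),(a+b)/2)
# flange left/right edges
for z in (.092,.099,.103):
    a=onz(c,(200+117/6,130+290/6),z);b=onz(c,(200+502/6,130+290/6),z);print(z,np.linalg.norm(a-b))
# bar top ends z .131
a=onz(c,(200+306/6,130+180/6),.131);b=onz(c,(200+311/6,130+512/6),.131);d=a-b;print("bar",np.linalg.norm(d),(a+b)/2,np.degrees(np.arctan2(d[1],d[0])))
# side: bar top ends (upper (372,152) ; lower near (325,205)?) project predictions
for z in (.124,.131): 
  for e in (-.03,.03): print(z,(proj(s,[.5494+e*np.cos(np.radians(-10)),.1485+e*np.sin(np.radians(-10)),z])-[170,130])*6)
# lever: w11 (x1.5): sleeve ends (175,152),(203,226); pivot (217,271)
L=[onz(c,(u/1.5,v/1.5),z) for u,v,z in ((176,150,.074),(202,226,.074),(218,271,.07))]
print(L); d=L[0]-L[1];print("lever ang",np.degrees(np.arctan2(d[1],d[0])),np.linalg.norm(d))
psi=np.radians(-7);piv=np.array([.5494,.1485])+.13*np.array([-np.sin(psi),np.cos(psi)]);print("pivot",piv)
print("tri sleeve near end",tri([(c,(202/1.5,226/1.5)),(c2,(547/1.5,288/1.5))]),tri([(c,(176/1.5,152/1.5)),(c2,(565/1.5,338/1.5))]))
E
```

```text
0.092 0.04478750069970829 [0.5481 0.148  0.092 ]
0.099 0.04372944253227844 [0.55   0.1477 0.099 ]
0.103 0.043124837865175625 [0.5511 0.1475 0.103 ]
0.092 0.07244304116695656
0.099 0.07073164959156872
0.103 0.06975371154848996
bar 0.05751849219795939 [0.5499 0.1479 0.131 ] -9.628259508330308
0.124 [319.1501 215.0679]
0.124 [368.4505 157.0181]
0.131 [318.6168 205.6252]
0.131 [368.0618 147.6412]
[array([0.6588, 0.2765, 0.074 ]), array([0.6022, 0.2755, 0.074 ]), array([0.5645, 0.2761, 0.07  ])]
lever ang 1.0933888139227799 0.05657300548149217
pivot [0.5652 0.2775]
tri sleeve near end (array([0.6022, 0.2767, 0.0723]), [array([-0.5, -0. ]), array([-0.4, -0. ])]) (array([0.6583, 0.2813, 0.0655]), [array([-0.4, -0. ]), array([-0.3, -0. ])])
```

The side view puts the bar's top corner at the height predicted for 72 mm (318,205). Together with the downward resisting force during the lift, this says it is locked. Lever: sleeve middle ≈ (0.635,0.278), at about 1° world, so roughly 8° on the joint. The fingers will straddle it with tool yaw −89°.

```bash
python3 - <<'E'
from h import *
st=get_state();print(delta(st["ee_pos"],st["tcp_rot"],[.635,.278,.16],[180,0,-89]))
E
```

```text
(array([-14.11,  -5.67,   9.35]), array([ -0.6 ,   0.14, -11.47]))
```

Call:
step_arm --plan '[{"rx": 0,"ry": 0,"rz": -3,"dx": -3.5,"dy": -1.4,"dz": 0,"jaw": 1},{"rx": 0,"ry": 0,"rz": -6,"dx": -7,"dy": -2.8,"dz": 0,"jaw": 1},{"rx": 0,"ry": 0,"rz": -9,"dx": -10.5,"dy": -4.2,"dz": 2,"jaw": 1},{"rx": 0,"ry": 0,"rz": -11.5,"dx": -14,"dy": -5.7,"dz": 5,"jaw": 1},{"rx": 0,"ry": 0,"rz": -11.5,"dx": -14,"dy": -5.7,"dz": 8.5,"jaw": 1}]'

```text
clock: 14.3
ee_pos: [0.6325, 0.2795, 0.1584]
tcp_rot: [-180.0, 0.1, -88.8]
force: [0.2, -0.4, -0.2]
opening: 0.0851
```

Call:
step_arm --plan '[{"rx": 0,"ry": 0,"rz": 0,"dx": 0,"dy": 0,"dz": 0,"jaw": 1},{"rx": 0,"ry": 0,"rz": 0,"dx": 0,"dy": 0,"dz": 0,"jaw": 1},{"rx": 0,"ry": 0,"rz": 0,"dx": 0,"dy": 0,"dz": 0,"jaw": 1},{"rx": 0,"ry": 0,"rz": 0,"dx": 0,"dy": 0,"dz": 0,"jaw": 1},{"rx": 0,"ry": 0,"rz": 0,"dx": 0,"dy": 0,"dz": 0,"jaw": 1}]'

```text
clock: 14.8
ee_pos: [0.6315, 0.2758, 0.1616]
tcp_rot: [-179.9, 0.0, -89.0]
force: [0.1, -0.6, 0.4]
opening: 0.0852
```

```bash
python3 - <<'E'
from h import *
st=get_state();print(st["ee_pos"],st["tcp_rot"],delta(st["ee_pos"],st["tcp_rot"],[.635,.278,.057],[180,0,-89]))
im,c=snap("wrist","w12")
cv2.imwrite("pics/w12b.png",cv2.resize(im,None,fx=1.5,fy=1.5));print(proj(c,[.635,.278,.074])*1.5,proj(c,[.5652,.2775,.074])*1.5)
E
```

```text
[0.63151527 0.27583974 0.16162713] [-1.79922765e+02  2.28402623e-02 -8.90116207e+01] (array([-0.21, -0.34, 10.46]), array([-0.08,  0.02, -0.01]))
[372.7993605  293.21672284] [372.03708699 394.68215896]
```

View pics/w12b.png

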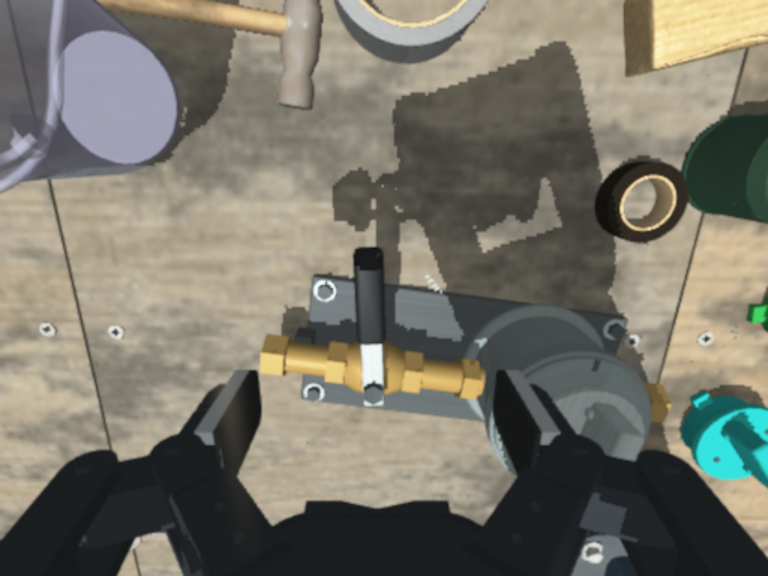

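The lever sleeve (369,250–340) lies between the fingers, with the pivot at (373,395). Lowering.

Call:
step_arm --plan '[{"rx": 0,"ry": 0,"rz": -2,"dx": -0.3,"dy": -0.4,"dz": 3,"jaw": 1},{"rx": 0,"ry": 0,"rz": -2,"dx": -0.4,"dy": -0.4,"dz": 6,"jaw": 1},{"rx": 0,"ry": 0,"rz": -2,"dx": -0.4,"dy": -0.4,"dz": 9,"jaw": 1},{"rx": 0,"ry": 0,"rz": -2,"dx": -0.4,"dy": -0.4,"dz": 10.4,"jaw": 1},{"rx": 0,"ry": 0,"rz": -2,"dx": -0.4,"dy": -0.4,"dz": 10.4,"jaw": 0.7}]'

```text
clock: 15.35
ee_pos: [0.6326, 0.2792, 0.0525]
tcp_rot: [179.6, -0.1, -87.0]
force: [0.1, -0.0, -0.5]
opening: 0.073
```

Call:
step_arm --plan '[{"rx": 0,"ry": 0,"rz": 0,"dx": 0,"dy": 0,"dz": 0,"jaw": 0.3},{"rx": 0,"ry": 0,"rz": 0,"dx": 0,"dy": 0,"dz": 0,"jaw": 0.1},{"rx": 0,"ry": 0,"rz": 0,"dx": 0,"dy": 0,"dz": 0,"jaw": 0},{"rx": 0,"ry": 0,"rz": 0,"dx": 0,"dy": 0,"dz": 0,"jaw": 0},{"rx": 0,"ry": 0,"rz": 0,"dx": 0,"dy": 0,"dz": 0,"jaw": 0}]'

```text
clock: 15.85
ee_pos: [0.6353, 0.2805, 0.0571]
tcp_rot: [-180.0, 0.0, -87.0]
force: [-0.9, 1.4, 6.2]
opening: 0.0165
```

```bash
python3 - <<'E'
from h import *
st=get_state();p=st["ee_pos"];y=st["tcp_rot"][2];print(p,st["tcp_rot"],st["force"],st["opening"])
piv=np.array([.5652,.2775]);d=p[:2]-piv;r=np.hypot(*d);a=np.degrees(np.arctan2(d[1],d[0]));print("r",r,"ang",a,"total to 83:",83-a)
for k in range(1,18):
    th=5*k;q=np.radians(a+th);print(th,delta(p,[180,0,y],[piv[0]+r*np.cos(q),piv[1]+r*np.sin(q),p[2]],[180,0,y+th])[0])
E
```

```text
[0.63532801 0.28050852 0.05707315] [-1.79975645e+02  3.05404957e-02 -8.70030643e+01] [-0.93153105  1.36309789  6.22186477] 0.016475166166386047
r 0.07019251870036693 ang 2.456506952348066 total to 83: 80.54349304765194
5 [-0.61  0.02  0.  ]
10 [-1.22  0.1   0.  ]
15 [-1.82  0.22  0.  ]
20 [-2.4  0.4  0. ]
25 [-2.97  0.63  0.  ]
30 [-3.52  0.91  0.  ]
35 [-4.04  1.23  0.  ]
40 [-4.53  1.6   0.  ]
45 [-4.98  2.01  0.  ]
50 [-5.4   2.46  0.  ]
55 [-5.78  2.94  0.  ]
60 [-6.11  3.45  0.  ]
65 [-6.4   3.99  0.  ]
70 [-6.64  4.56  0.  ]
75 [-6.83  5.14  0.  ]
80 [-6.97  5.73  0.  ]
85 [-7.05  6.34  0.  ]
```

Sleeve gripped (opening 16.5 mm). Swinging anticlockwise along the arc.

Call:
step_arm --plan '[{"rx": 0,"ry": 0,"rz": -5,"dx": -0.61,"dy": 0.02,"dz": 0,"jaw": 0},{"rx": 0,"ry": 0,"rz": -10,"dx": -1.22,"dy": 0.1,"dz": 0,"jaw": 0},{"rx": 0,"ry": 0,"rz": -15,"dx": -1.82,"dy": 0.22,"dz": 0,"jaw": 0},{"rx": 0,"ry": 0,"rz": -20,"dx": -2.4,"dy": 0.4,"dz": 0,"jaw": 0},{"rx": 0,"ry": 0,"rz": -25,"dx": -2.97,"dy": 0.63,"dz": 0,"jaw": 0}]'

```text
clock: 16.35
ee_pos: [0.6273, 0.3102, 0.057]
tcp_rot: [-180.0, 0.0, -61.8]
force: [-1.8, 1.0, 6.8]
opening: 0.0167
```

Call:
step_arm --plan '[{"rx": 0,"ry": 0,"rz": -5,"dx": -0.61,"dy": 0.02,"dz": 0,"jaw": 0},{"rx": 0,"ry": 0,"rz": -10,"dx": -1.22,"dy": 0.1,"dz": 0,"jaw": 0},{"rx": 0,"ry": 0,"rz": -15,"dx": -1.82,"dy": 0.22,"dz": 0,"jaw": 0},{"rx": 0,"ry": 0,"rz": -20,"dx": -2.4,"dy": 0.4,"dz": 0,"jaw": 0},{"rx": 0,"ry": 0,"rz": -25,"dx": -2.97,"dy": 0.63,"dz": 0,"jaw": 0}]'

```text
clock: 16.85
ee_pos: [0.6076, 0.3336, 0.0571]
tcp_rot: [-180.0, 0.0, -36.8]
force: [-0.5, -0.5, 6.1]
opening: 0.0165
```

```bash
python3 - <<'E'
from h import *
st=get_state();p=st["ee_pos"];y=st["tcp_rot"][2];print(p,st["tcp_rot"],st["force"],st["ft_torque"],st["opening"])
piv=np.array([.5652,.2775]);d=p[:2]-piv;r=np.hypot(*d);a=np.degrees(np.arctan2(d[1],d[0]));print("r",r,"ang",a)
for th in (83-a,86-a):
    q=np.radians(a+th);print(th,delta(p,st["tcp_rot"],[piv[0]+.07*np.cos(q),piv[1]+.07*np.sin(q),.057],[180,0,y+th]))
E
```

```text
[0.60763733 0.33357176 0.05705315] [-1.79950321e+02  3.84367662e-02 -3.68166437e+01] [-0.47351156 -0.52756361  6.11349837] [ 0.04880315  0.22838612 -0.26504643] 0.016541616675602805
r 0.0703204772627735 ang 52.88011756220869
30.11988243779131 (array([-3.52,  0.96,  0.01]), array([-6.000e-02,  2.000e-02, -3.012e+01]))
33.11988243779131 (array([-3.83,  1.15,  0.01]), array([-6.000e-02,  2.000e-02, -3.312e+01]))
```

Going well with small forces. The last 30°, then slightly past it to reach the stop.

Call:
step_arm --plan '[{"rx": 0,"ry": 0,"rz": -6,"dx": -0.73,"dy": 0.04,"dz": 0,"jaw": 0},{"rx": 0,"ry": 0,"rz": -12,"dx": -1.46,"dy": 0.14,"dz": 0,"jaw": 0},{"rx": 0,"ry": 0,"rz": -18,"dx": -2.17,"dy": 0.33,"dz": 0,"jaw": 0},{"rx": 0,"ry": 0,"rz": -24,"dx": -2.85,"dy": 0.6,"dz": 0,"jaw": 0},{"rx": 0,"ry": 0,"rz": -29,"dx": -3.4,"dy": 0.88,"dz": 0,"jaw": 0}]'

```text
clock: 17.35
ee_pos: [0.575, 0.3474, 0.0571]
tcp_rot: [-179.9, 0.0, -7.8]
force: [0.0, 2.0, 6.8]
opening: 0.0167
```

Call:
step_arm --plan '[{"rx": 0,"ry": 0,"rz": -1,"dx": -0.12,"dy": 0,"dz": 0,"jaw": 0},{"rx": 0,"ry": 0,"rz": -2,"dx": -0.24,"dy": 0,"dz": 0,"jaw": 0},{"rx": 0,"ry": 0,"rz": -3,"dx": -0.36,"dy": 0.02,"dz": 0,"jaw": 0},{"rx": 0,"ry": 0,"rz": -3,"dx": -0.36,"dy": 0.02,"dz": 0,"jaw": 0},{"rx": 0,"ry": 0,"rz": -3,"dx": -0.36,"dy": 0.02,"dz": 0,"jaw": 0}]'

```text
clock: 17.85
ee_pos: [0.5731, 0.3476, 0.0571]
tcp_rot: [-179.8, -0.1, -5.2]
force: [4.0, 3.6, 3.7]
opening: 0.0169
```

```bash
python3 - <<'E'
from h import *
st=get_state();p=st["ee_pos"];print(p,st["tcp_rot"],st["force"],st["ft_torque"],st["opening"])
piv=np.array([.5652,.2775]);d=p[:2]-piv;print(np.hypot(*d),np.degrees(np.arctan2(d[1],d[0])))
E
```

```text
[0.57310566 0.34759096 0.05707326] [-1.79792147e+02 -1.47735749e-01 -5.15010853e+00] [4.0257309  3.60441131 3.69664005] [ 0.63431351 -0.49968704 -0.9913774 ] 0.016856666912835133
0.0705353957171284 83.56472132212681
```

Lever has met the stop: the motion stalled at 83.6°, where 83° is expected for in line, and force/moment rose. Releasing and rising to look.

Call:
step_arm --plan '[{"rx": 0,"ry": 0,"rz": 0.5,"dx": 0,"dy": 0,"dz": 0,"jaw": 0.2},{"rx": 0,"ry": 0,"rz": 0.5,"dx": 0,"dy": 0,"dz": 0,"jaw": 0.6},{"rx": 0,"ry": 0,"rz": 0.5,"dx": 0,"dy": 0,"dz": 0,"jaw": 0.6},{"rx": 0,"ry": 0,"rz": 0.5,"dx": 0,"dy": 0,"dz": 0,"jaw": 0.6},{"rx": 0,"ry": 0,"rz": 0.5,"dx": 0,"dy": 0,"dz": -1,"jaw": 0.6}]'

```text
clock: 18.35
ee_pos: [0.5691, 0.3452, 0.0627]
tcp_rot: [179.8, 0.4, -5.5]
force: [0.0, 0.1, -0.0]
opening: 0.051
```

Call:
step_arm --plan '[{"rx": 0,"ry": 0,"rz": 0,"dx": 0,"dy": 0,"dz": -4,"jaw": 0.6},{"rx": 0,"ry": 0,"rz": 0,"dx": 0,"dy": 0,"dz": -8,"jaw": 0.6},{"rx": 0,"ry": 0,"rz": 0,"dx": 0,"dy": 0,"dz": -12,"jaw": 0.6},{"rx": 0,"ry": 0,"rz": 0,"dx": 0,"dy": 0,"dz": -16,"jaw": 0.6},{"rx": 0,"ry": 0,"rz": 0,"dx": 0,"dy": 0,"dz": -18,"jaw": 1}]'

```text
clock: 18.85
ee_pos: [0.5725, 0.347, 0.2511]
tcp_rot: [-179.9, -0.2, -5.5]
force: [0.0, 0.5, 0.8]
opening: 0.064
```

Call:
step_arm --plan '[{"rx": 0,"ry": 0,"rz": 0,"dx": 3,"dy": 3,"dz": 0,"jaw": 1},{"rx": 0,"ry": 0,"rz": 0,"dx": -3,"dy": 3,"dz": 0,"jaw": 1},{"rx": 0,"ry": 0,"rz": 0,"dx": -5,"dy": 3,"dz": 0,"jaw": 1},{"rx": 0,"ry": 0,"rz": 0,"dx": -8,"dy": 3,"dz": 0,"jaw": 1},{"rx": 0,"ry": 0,"rz": 0,"dx": -8,"dy": 3,"dz": 0,"jaw": 1}]'

```text
clock: 19.35
ee_pos: [0.4861, 0.3244, 0.2458]
tcp_rot: [179.9, 0.2, -5.4]
force: [0.3, -0.5, 0.4]
opening: 0.0852
```

```bash
python3 - <<'E'
from h import *
st=get_state();print(st["clock"],st["ee_pos"],st["tcp_rot"])
im,c=snap("wrist","w13");ims,_=snap("side","s13");it,_=snap("top","t13")
cv2.imwrite("pics/w13b.png",cv2.resize(im,None,fx=1.5,fy=1.5))
cv2.imwrite("pics/s13b.png",cv2.resize(ims[130:230,160:290],None,fx=6,fy=6,interpolation=cv2.INTER_CUBIC))
E
```

```text
19.35 [0.48607696 0.32437308 0.24578191] [ 1.79938797e+02  1.65969113e-01 -5.35256364e+00]
```

View pics/w13b.png

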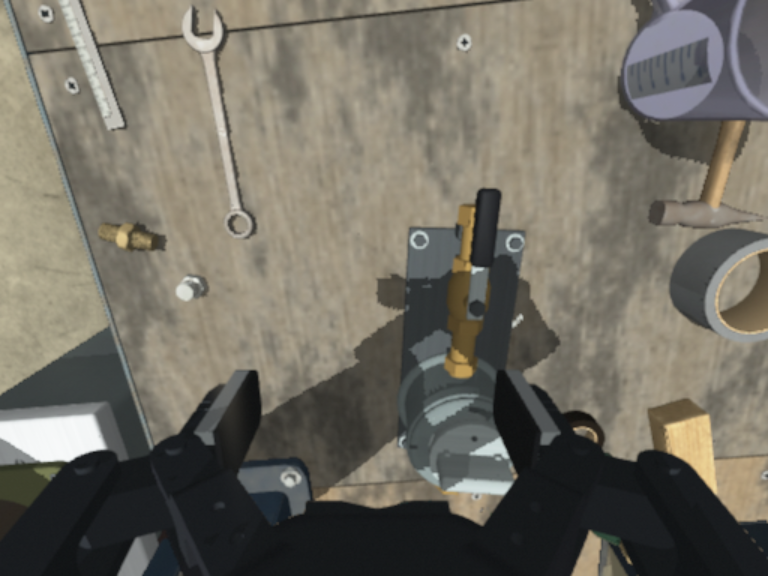

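View pics/s13b.png

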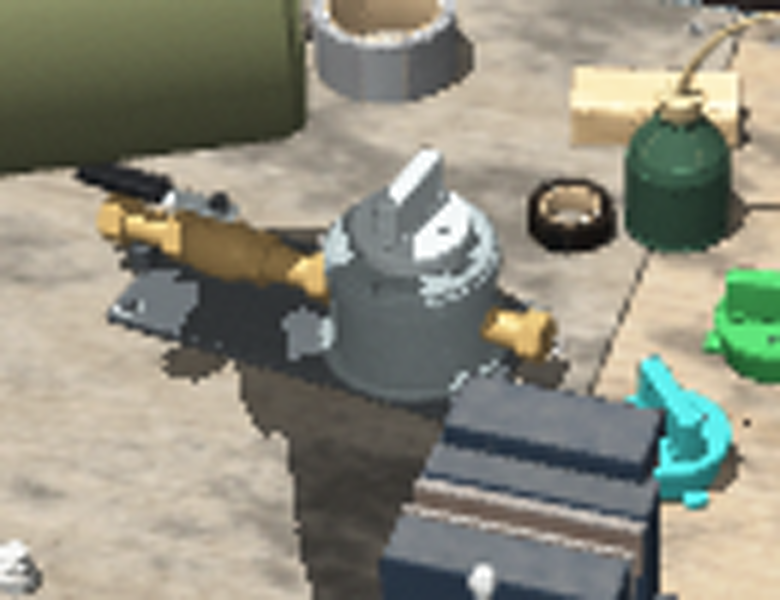

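View pics/t13.png

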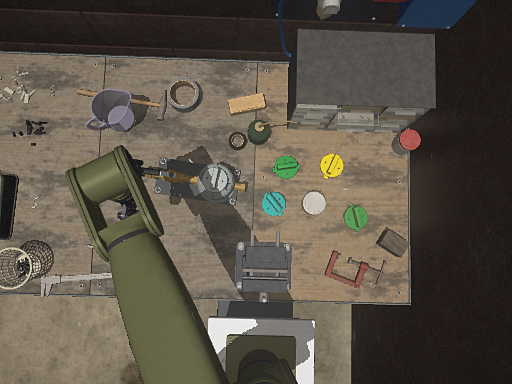

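Wrist view: the lever (489,190)–(477,308) lies along the pipe. Side view: the cap is seated. Bystanders are unmoved. Next, the lever angle in numbers.

```bash
python3 - <<'E'
from h import *
c=load("w13")
im=cv2.imread("pics/w13.png");g=cv2.resize(im[115:265,270:360],None,fx=4,fy=4,interpolation=cv2.INTER_CUBIC);cv2.imwrite("pics/w13c.png",g)
a=onz(c,(488.5/1.5,192/1.5),.074);n=onz(c,(481/1.5,264/1.5),.074);p=onz(c,(477/1.5,308/1.5),.074)
for x,y in((a,n),(a,p)): d=(x-y);print(np.degrees(np.arctan2(d[1],d[0])))
q=onz(c,(468/1.5,208/1.5),.045);r=onz(c,(460/1.5,370/1.5),.045);d=q-r;print("pipe",np.degrees(np.arctan2(d[1],d[0])))
E
```

```text
83.54865417996031
83.84378615933412
pipe 85.88043828422697
```

View pics/w13c.png

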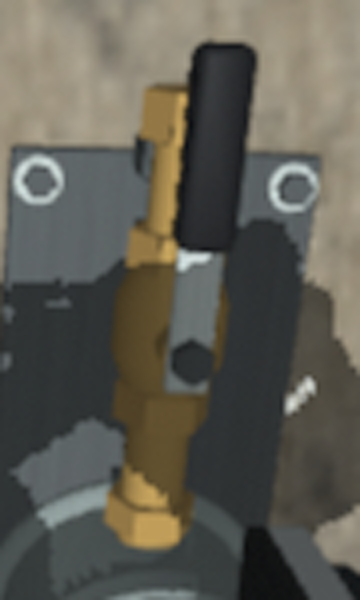

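The lever measures 83.5–83.8° in world, against 83° expected (strainer yaw −7° + 90°), so it is in line. The robot is clear of everything, so I'm handing in.

```bash
python3 -c "
from bench import *
print(hand_in())"
```

```text
the job is handed in; nothing more can be done
None
```

The strainer is closed and the valve is fully open, and I handed the job in about 19.5 s into the 67 s allowed. I put the steel cap on with its lugs in the slots, pressed it down and turned it about 80° clockwise to the stop. I let it spring up before swinging the lever to its stop.

- **Cap lock:** the cap rose to about 72 mm and then resisted further pull, while the spring alone would have kept pushing it up. The bar lines up with the rim marks to within about 3°. The side view fits 72 mm; sizes in the wrist picture were too coarse to confirm that height.
- **Lever:** it stopped against resistance at 83.6°, and in the last pictures it measures 83.5–83.8° against 83° expected from the rim marks. A rough pick along the pipe itself gave 85.9°; I trusted that less because of its assumed height.
- **Everything else:** the grease tin, oil can and coloured look-alike caps look unmoved in the last overhead picture. The arm never came near the spanner. Force readings in the step reports stayed below about 10 N, and the gripper was clear of everything at hand-in.

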